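Set three bisque pots back on their own boards

TASK

The three unglazed clay pots were set back on the wrong plywood boards: move each to the board with the outline of its own foot (round bottle to round board, square pot to square board, oblong dish to oblong board, lengthwise along it), upright and centred to within about a centimetre. The bare metal banding wheel is the spare place: stand one pot there and let go of it, near the wheel's middle, while you make room. Never put a pot down on the dusty table, tip it or let it drop, and leave the water cup, the glaze jar and the painted bowl where they stand.

Things in the scene. Friction and masses are not known exactly. Their poses are not given: they have to be found in the camera images.
- bottle: Unglazed pinkish-brown clay bottle vase, round, 135 mm tall, about 0.3 kg. Foot 60 mm across, belly 82 mm across at 45 mm up, shoulder narrowing to the neck at 78 mm up; neck a plain cylinder 30 mm across from 78 to 125 mm up, lip 36 mm across above it. Can be gripped by the neck from above at about 108 mm up. At the start it stands on the square board. Origin: centre of its underside, z up.
- square_pot: Unglazed pinkish-brown clay square planter, open on top, 58 x 58 mm, 70 mm tall, walls 7 mm thick, about 0.25 kg. At the start it stands on the oblong board. Origin: centre of its underside; x and y across its flat sides, z up.
- dish: Unglazed pinkish-brown clay oblong trough, open on top, 110 mm long (its x), 50 mm wide (its y), 50 mm tall, walls 6 mm thick, about 0.22 kg. Easily gripped across its width. At the start it stands on the round board. Origin: centre of its underside, z up.
- round_board: Round plywood board, 120 mm across, 12 mm thick, lying flat, with two small dark pin marks. It does not move. Origin: centre of its underside, on the table.
- square_board: Square plywood board, 110 x 110 mm, 12 mm thick, lying flat, x and y across its sides, with two small dark pin marks. It does not move. Origin: centre of its underside, on the table.
- oblong_board: Oblong plywood board, 150 mm long (its x), 90 mm wide (its y), 12 mm thick, lying flat, with two small dark pin marks. It does not move. Origin: centre of its underside, on the table.
- wheel: Metal banding wheel (potter's turntable, locked, does not turn): a bare flat aluminium disc 140 mm across on a dark foot, its top 50 mm above the table; empty at the start. It does not move. Origin: centre of its underside, on the table.
- water_cup: White plastic water cup, loose, 72 mm across the rim, 85 mm tall; leave alone. Origin: centre of its underside.
- glaze_jar: Closed purple glaze jar with white cap, loose, 64 mm across, 75 mm tall; leave alone. Origin: centre of its underside.
- painted_bowl: Purple painted bowl, loose, standing on the table itself (not one of the row of finished pots on the long plank at the far edge), 110 mm across the rim, 50 mm tall; leave alone. Origin: centre of its underside.
Things that resemble listed ones, but are neither listed nor needed, are in the scene too. What is shaped like the dish but black or green is not meant.

How it is judged:
By the outcome, as a careful person would: the job done as asked, in the order asked, and still so for the second after the job is handed in, with the robot touching nothing.
It also fails if it takes over 125 s, if anything falls off the work surface, if the arm or the gripper's body presses on something with over 40 N, if the wrist force passes 120 N, or if a joint passes its speed limit or range.

ROBOT

A 6-joint arm with a two-finger parallel gripper is mounted at the origin on the work surface. World frame = base frame: x ahead of the robot, y to its left, z up, the work surface at z = 0. Lengths are in m, angles in rad, forces in N, time in s.
With the tool pointing down it reaches from about 0.275 to 1 m from the base axis. Payload 8.4 kg.
Tool frame: the origin (TCP) lies at the very end of the fingers, on their centre line; the grasp point (between the pads) lies 19 mm behind it; y points along the fingers, z is the direction in which the jaws open and shut, and the axes are right-handed (so a half turn about y gives the same grasp; the last joint's range is limited). The gripper opens to 85 mm and grips with 20 to 120 N. Pads are 22 mm wide; open, the fingers measure 114 mm over their backs; the gripper's body (76 mm by 85 mm) begins 54 mm behind the grasp point. The pads swing forward as they close: fully open they stand 13 mm farther back than shut.
Start: joints at [1.328, 0.353, 1.633, -0, 1.155, -0.002], TCP at [0.149, 0.607, 0.231] pointing down, gripper open.
Joint ranges: [-2.63, 2.63], [-0.92, 2.1], [0.06, 2.66], [-1.3, 4.44], [0, 2.69], [-3.02, 3.02]. Speed limits (rad/s): [2.22, 2.22, 2.79, 3.14, 3.14, 3.14].

INTERFACE

Orientations are given as [roll, pitch, yaw] about the fixed x, y, z axes, in that order (R = Rz(yaw) Ry(pitch) Rx(roll)).
In Python, from workcell import telemetry, capture, camera_params, bot gives the robot as it stands. The module is installed in compiled form; this text tells all that it offers.
- The arm moves only by the tool move_arm, never from a script. Its argument "plan" is a list of rows, each a list of 3 entries, a list of its own where there are three numbers: the shift along the tool's x, y, z in cm, then the turn, a rotation vector about the tool's x, y, z in degrees, then the opening, from 0 (shut) to 1 (fully open). A call has 1 to 8 rows; each row is the pose to reach, as a shift and turn from the pose commanded when the call began, along the tool's axes at that moment; what a row does not reach only later rows make up. A row lasts 1/8 s, in which the tool goes at most 62.5 mm and 10.7 degrees, less where a joint would pass 70% of its speed; a pose out of reach is approached as far as the arm can. A call with a gripper value outside its range is refused whole. The fingers move at their own pace and stop on an object; "grip_force" is the grip in N (left out, the last holds). Time passes only in rows, so rows that repeat a pose let the fingers close. It gives the time, the measured TCP pose, the force and the opening at its end, in the units of the state.
- telemetry.sense(): the state, without advancing time (a new reading comes with each control period).
- capture(name): name is "side" or "top" or "wrist"; returns the picture (480x640x3 uint8, red, green, blue); there is no depth.
- camera_params(name): a dict with "fx", "fy", "cx", "cy" (pixels), "xyz" and "rotation" of the camera in the world; the wrist camera has in their place "hand_eye" (4x4, takes a point from camera to tool coordinates, whose origin is the TCP and whose axes are the tool frame's). Camera axes: x right, y down, z forward; pixel columns grow to the right and rows downward; lengths in m; the calibration is good to about 2 mm. A picture is of the moment at which its call begins: read the wrist's pose just before it. camera_params takes no time and is no camera call.
- bot.hand_in(): hands the job in, once; it reports no verdict.
The state is a dict: "clock": time; "joint_positions": joint angles; "qd": joint speeds; "tau": joint torques, N m; "tool_pos": TCP position; "eef_rot": TCP orientation; "ft_force": force on the tool from outside, world axes, zero at the start; "torque": the same for the moment, N m; "width": finger opening in m.
Only numpy, scipy, OpenCV 4.12 (cv2) and the standard library are available. Lean on these libraries where they do the work, as an engineer would, in place of code of your own. Each camera call takes 0.05 s, during which the arm holds its last target.

## Working session

There is one attempt and no reset: what is moved stays moved. The work goes in short steps, Python scripts to look and compute and a tool call to move; the robot and the scene stay as the last step left them, time stands still between calls to the robot, and variables do not carry over. Pictures are saved under pics/ and viewed, and the job is handed in when it is done.

Besides the shell and the picture viewer there is one more tool, called after ">>>" as name(argument=value, ...), one argument or row to a line, values as JSON. move_arm: Moves the arm, as the interface text tells. Its arguments: {"type":"object","properties":{"plan":{"type":"array"},"grip_force":{"type":"number"}},"required":["plan"]}

```bash
mkdir -p pics; python3 - <<'E'
from workcell import telemetry, capture, camera_params
import cv2
print(telemetry.sense())
for n in ["side","top","wrist"]:
    print(n,camera_params(n))
    im=capture(n); cv2.imwrite(f"pics/{n}0.png",im[:,:,::-1])
E
```

```text
{'clock': 0.0, 'joint_positions': array([ 1.32759830e+00,  3.53690968e-01,  1.63418298e+00, -2.72134639e-05,
        1.15516815e+00, -2.37643399e-03]), 'qd': array([ 0.00167342, -0.00065379,  0.00132586, -0.00123108, -0.00050863,
       -0.00057384]), 'tau': array([ 1.89421648e-03, -6.05267215e+01, -3.42073095e+01, -1.31033232e-05,
        9.28175985e-03, -6.04259597e-06]), 'tool_pos': array([0.14893713, 0.60648293, 0.23051403]), 'eef_rot': array([-1.57224583e+00, -2.14360468e-05, -2.40810571e-01]), 'ft_force': array([-0.81164984, -0.23348869,  0.17366348]), 'torque': array([-0.00115238, -0.01203501, -0.02257915]), 'width': 0.08515349547131196}
side {'fx': 570.2404953687616, 'fy': 570.2404953687616, 'cx': 316.535602241514, 'cy': 228.90820147608684, 'xyz': array([ 0.2932372 , -0.90717611,  0.77478698]), 'rotation': array([-2.24962982,  0.01077208, -0.28425372])}
top {'fx': 446.99316906046016, 'fy': 446.99316906046016, 'cx': 326.8332332631304, 'cy': 236.21632593480757, 'xyz': array([ 0.43434261, -0.09097041,  0.99875195]), 'rotation': array([-3.04443622,  0.03893068, -1.59709568])}
wrist {'fx': 339.6440598501583, 'fy': 339.6440598501583, 'cx': 320.79928935068506, 'cy': 239.90943202270236, 'hand_eye': array([[ 1.07965465e-03,  9.45645712e-01,  3.25196898e-01,
        -8.50175257e-02],
       [ 6.64993926e-04, -3.25197695e-01,  9.45645820e-01,
        -1.43280102e-01],
       [ 9.99999196e-01, -8.04716944e-04, -9.79949857e-04,
        -3.42648309e-04],
       [ 0.00000000e+00,  0.00000000e+00,  0.00000000e+00,
         1.00000000e+00]])}
```

View pics/top0.png

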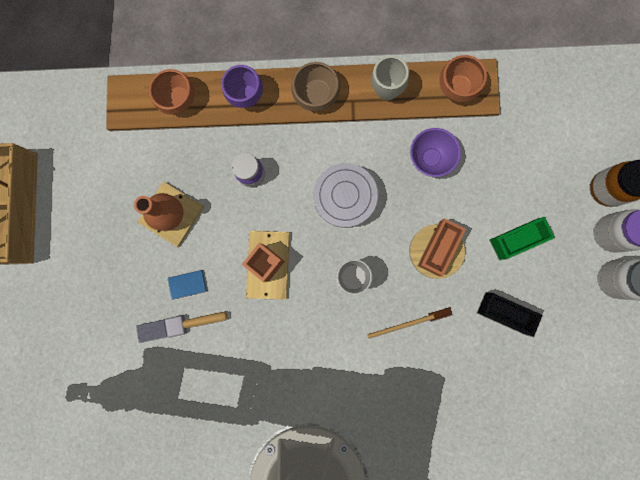

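View pics/side0.png

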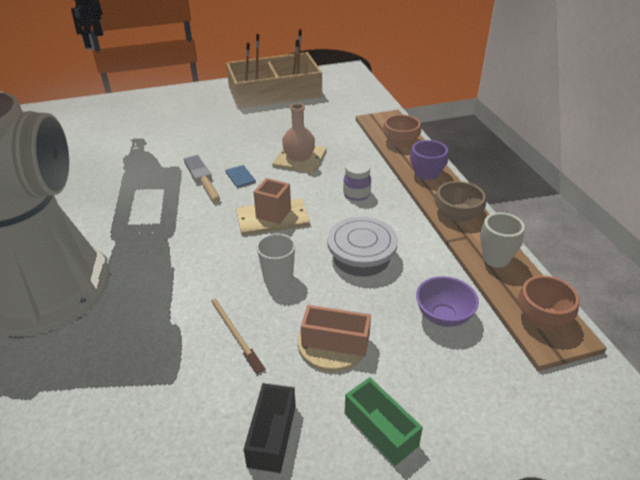

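View pics/wrist0.png

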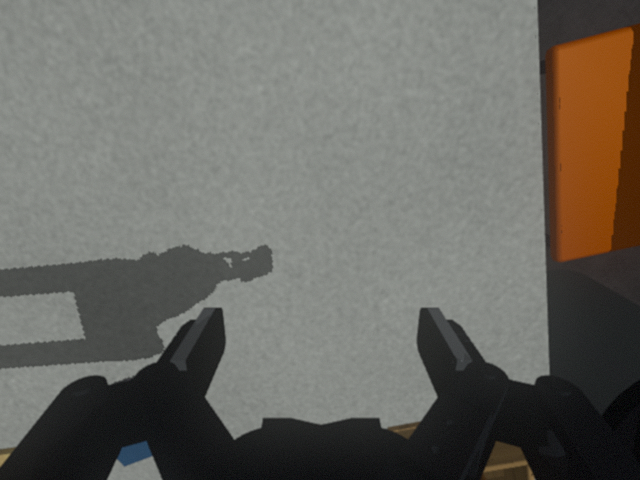

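```bash
cat > h.py <<'E'
import numpy as np, cv2
from scipy.spatial.transform import Rotation as R
from workcell import telemetry, capture, camera_params, bot
def cam(n,st=None):
    p=camera_params(n); K=np.array([[p['fx'],0,p['cx']],[0,p['fy'],p['cy']],[0,0,1]])
    if n=='wrist':
        T=np.eye(4); T[:3,:3]=R.from_euler('xyz',st['eef_rot']).as_matrix(); T[:3,3]=st['tool_pos']
        T=T@p['hand_eye']; return K,T[:3,:3],T[:3,3]
    return K,R.from_euler('xyz',p['rotation']).as_matrix(),p['xyz']
def plane(c,px,z):
    K,Rm,t=c; px=np.atleast_2d(px).astype(float)
    d=(Rm@np.linalg.inv(K)@np.c_[px,np.ones(len(px))].T).T
    return t+d*((z-t[2])/d[:,2:3])
def proj(c,P):
    K,Rm,t=c; q=(K@(Rm.T@(np.atleast_2d(P)-t).T)).T
    return q[:,:2]/q[:,2:]
def blobs(mask,amin=150):
    n,l,s,ce=cv2.connectedComponentsWithStats(mask.astype(np.uint8))
    return [(ce[i].round(),s[i,4],l==i) for i in range(1,n) if s[i,4]>amin]
E
python3 - <<'E'
from h import *
for n in ['top','side']:
    im=cv2.imread(f'pics/{n}0.png'); hsv=cv2.cvtColor(im,cv2.COLOR_BGR2HSV)
    pts=dict(top=[(150,215),(190,215),(255,285),(420,250),(264,262),(430,268),(163,215),(143,204),(346,180)],side=[(250,222),(280,160),(310,350),(280,205),(345,338),(298,145)])[n]
    for p in pts: print(n,p,hsv[p[1],p[0]])
t=cv2.imread('pics/top0.png'); 
a=cv2.resize(t[170:310,110:310],None,fx=4,fy=4,interpolation=cv2.INTER_CUBIC); cv2.imwrite('pics/c1.png',a)
a=cv2.resize(t[150:310,300:500],None,fx=3.75,fy=3.75,interpolation=cv2.INTER_CUBIC); cv2.imwrite('pics/c2.png',a)
E
```

```text
top (150, 215) [ 11 157 135]
top (190, 215) [ 19 105 102]
top (255, 285) [ 20 114 206]
top (420, 250) [ 21 111 167]
top (264, 262) [ 10 133  96]
top (430, 268) [ 11 143 173]
top (163, 215) [ 11 153 122]
top (143, 204) [ 18 101  38]
top (346, 180) [126   8 151]
side (250, 222) [ 21  76 219]
side (280, 160) [ 21  74 197]
side (310, 350) [ 20  63 117]
side (280, 205) [ 10  84 100]
side (345, 338) [  9  83 107]
side (298, 145) [ 10  70 117]
```

View pics/c1.png

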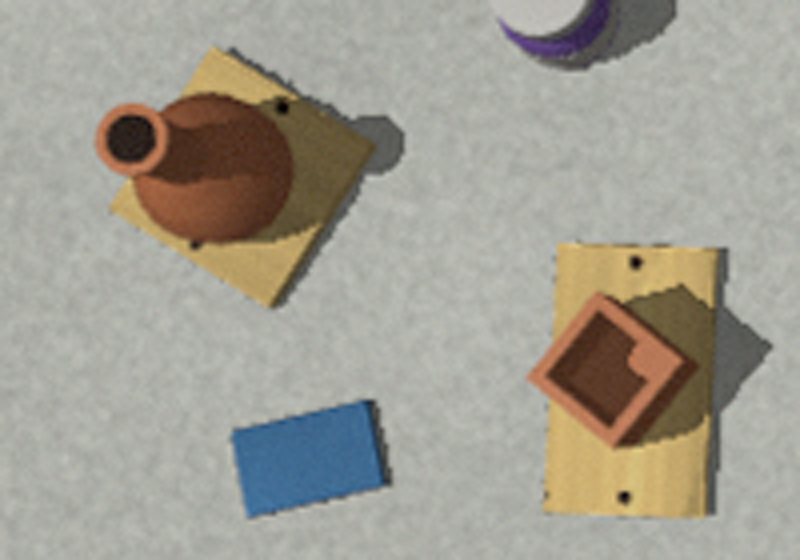

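View pics/c2.png

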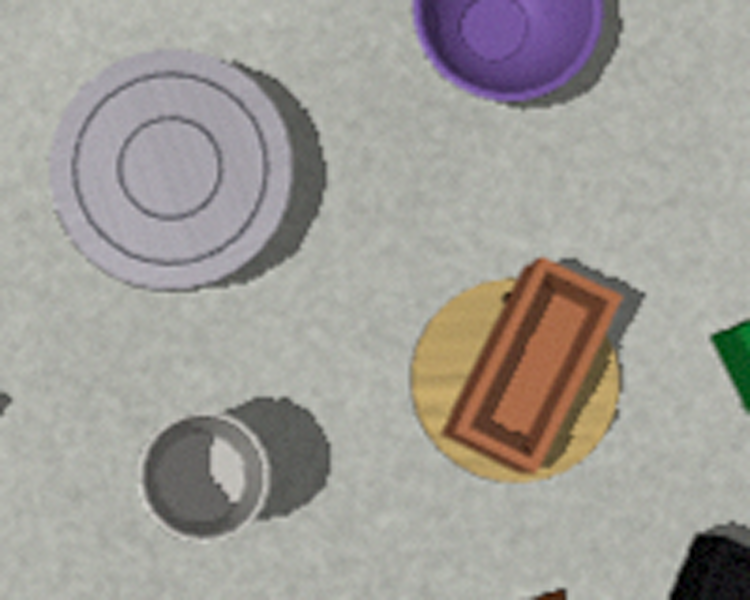

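The crops show three clay pots. The bottle is on the square board (corners in crop 1 about (216,47), (375,147), (274,307), (110,208)). The square pot is on the oblong board. The clay dish, top px (443,248), is on the round board. The black (511,313) and green (523,238) troughs are look-alikes. The wheel at (346,195) is empty.

```bash
python3 - <<'E'
from h import *
im=cv2.imread('pics/top0.png'); hsv=cv2.cvtColor(im,cv2.COLOR_BGR2HSV); c=cam('top')
H,S,V=cv2.split(hsv)
roi=np.zeros(H.shape,bool); roi[172:305,130:480]=1
bd=blobs(roi&(H>=16)&(H<=26)&(S>75)&(V>60),80)
for ce,a,m in bd: print('board',ce,a)
cl=blobs(roi&(H<=15)&(S>80)&(V>40),200)
for ce,a,m in cl: print('clay',ce,a)
def rect(ptsw):
    r=cv2.minAreaRect(ptsw.astype(np.float32)*1000); b=cv2.boxPoints(r); return np.round(r[0],1),np.round(r[1],1),round(r[2],1)
def wpts(m,z): 
    ys,xs=np.nonzero(m); return plane(c,np.c_[xs,ys],z)[:,:2]
def near(L,x,y,r=60): 
    m=np.zeros(H.shape,bool)
    for ce,a,mm in L:
        if np.hypot(ce[0]-x,ce[1]-y)<r: m|=mm
    return m
print('sq board',rect(wpts(near(bd,170,213),.012)))
print('ob board',rect(wpts(near(bd,268,265),.012)))
m=near(bd,437,250); cc,r=cv2.minEnclosingCircle((wpts(m,.012)*1000).astype(np.float32)); print('round',cc,r)
# pins / crop corners
q=lambda L,s,ox,oy:[(ox+x/s-.4,oy+y/s-.4) for x,y in L]
P=plane(c,q([(216,47),(375,147),(274,307),(110,208)],4,110,170),.012)[:,:2]*1000;print('sq corners',P.round(1).tolist(),P.mean(0))
print([np.linalg.norm(P[i]-P[(i+1)%4]).round(1) for i in range(4)], np.degrees(np.arctan2(*(P[0]-P[1])[::-1])))
P=plane(c,q([(557,242),(719,248),(707,516),(545,513)],4,110,170),.012)[:,:2]*1000;print('ob',P.round(1).tolist(),P.mean(0))
print([np.linalg.norm(P[i]-P[(i+1)%4]).round(1) for i in range(4)],np.degrees(np.arctan2(*(P[0]-P[3])[::-1])),np.degrees(np.arctan2(*(P[1]-P[2])[::-1])))
P=plane(c,q([(600,291),(697,366),(616,445),(528,376)],4,110,170),.082)[:,:2]*1000;print('sqpot',P.round(1).tolist(),P.mean(0))
print([np.linalg.norm(P[i]-P[(i+1)%4]).round(1) for i in range(4)],[np.degrees(np.arctan2(*(P[i]-P[(i+1)%4])[::-1])).round(1) for i in range(4)])
P=plane(c,q([(545,258),(623,297),(530,473),(445,432)],3.75,300,150),.062)[:,:2]*1000;print('dish',P.round(1).tolist(),P.mean(0))
print([np.linalg.norm(P[i]-P[(i+1)%4]).round(1) for i in range(4)],[np.degrees(np.arctan2(*(P[i]-P[(i+1)%4])[::-1])).round(1) for i in range(4)])
P=plane(c,q([(132,138)],4,110,170),.147)[:,:2]*1000;print('bottle lip',P)
P=plane(c,q([(213,167)],4,110,170),.057)[:,:2]*1000;print('bottle belly',P)
P=plane(c,q([(170,168),(170,216)],3.75,300,150),.05)[:,:2]*1000;print('wheel',P)
for nm,L,s,o,z in [('cup',[(206,476)],3.75,(300,150),.085),('bowl',[(508,0)],3.75,(300,150),.05)]: print(nm,plane(c,q(L,s,*o),z)[:,:2]*1000)
print('jar',plane(c,[(247,168)],.075)[:,:2]*1000,'bowl',plane(c,[(436,153)],.05)[:,:2]*1000)
E
```

```text
board [177. 216.] 1194
board [433. 252.] 1040
board [269. 266.] 1822
clay [161. 211.] 1306
clay [442. 247.] 1490
clay [263. 262.] 936
sq board (array([593.4, 297.6]), array([112.1, 110. ]), 57.4)
ob board (array([473. ,  78.3]), array([ 90.3, 149.6]), 86.4)
round (491.4098815917969, -295.85247802734375) 60.26436233520508
sq corners [[668.4, 313.8], [607.7, 222.1], [518.8, 279.4], [577.7, 373.8]] [593.15785536 297.29470524]
[np.float64(109.9), np.float64(105.8), np.float64(111.4), np.float64(108.7)] 56.50611804620689
ob [[550.6, 119.1], [544.4, 28.2], [396.5, 37.5], [400.4, 127.2]] [472.98440111  78.02283396]
[np.float64(91.1), np.float64(148.2), np.float64(89.7), np.float64(150.4)] -3.0706165355187207 -3.5994374473858683
sqpot [[516.1, 82.0], [475.9, 32.2], [436.5, 74.7], [473.2, 120.0]] [475.41458462  77.23244479]
[np.float64(64.0), np.float64(57.9), np.float64(58.2), np.float64(57.3)] [np.float64(51.1), np.float64(-47.2), np.float64(-129.0), np.float64(138.5)]
dish [[556.7, -305.2], [533.4, -347.0], [437.4, -290.9], [461.3, -245.4]] [ 497.20087443 -297.11659127]
[np.float64(47.8), np.float64(111.3), np.float64(51.4), np.float64(112.6)] [np.float64(61.0), np.float64(-30.3), np.float64(-117.7), np.float64(147.9)]
bottle lip [[592.41290583 299.80703062]]
bottle belly [[591.77958912 296.37340738]]
wheel [[616.96535451 -97.77268612]
 [589.14700552 -96.93164494]]
cup [[ 440.36631337 -111.8927794 ]]
bowl [[ 708.23096257 -294.65114132]]
jar [[676.01996193 108.45047272]] bowl [[ 700.6694436  -296.26981758]]
```

Sizes and angles fit what was given. Plan: square pot to wheel, dish to oblong, bottle to round, square pot to square. I'll hover over the square pot first to refine its angle.

```bash
cat >> h.py <<'E'
def go(x,y,z,yaw):
    "mm, deg -> shift cm in tool axes, turn deg about tool y"
    s=telemetry.sense(); Rm=R.from_euler('xyz',s['eef_rot'])
    Rt=R.from_euler('xyz',[-np.pi/2,0,np.radians(yaw)])
    d=Rm.inv().apply(np.array([x,y,z])/1000-s['tool_pos'])*100
    w=np.degrees((Rm.inv()*Rt).as_rotvec())
    print('shift',d.round(2),'turn',w.round(1),'| at',(s['tool_pos']*1000).round(1),np.degrees(s['eef_rot']).round(2),'F',s['ft_force'].round(1),'w',round(s['width']*1000,1),'t',round(s['clock'],2))
E
python3 -c "
from h import *
go(475,77,230,-42)"
```

```text
shift [ 44.3    0.12 -43.66] turn [ 0.1 28.2  0. ] | at [148.9 606.6 230.7] [-90.06   0.   -13.8 ] F [ 0.1 -0.4 -0.8] w 85.5 t 0.15
```

>>> move_arm(
  plan=[
    [[44.3,0.1,-43.7],[0.1,28,0],1],
    [[44.3,0.1,-43.7],[0.1,28,0],1],
    [[44.3,0.1,-43.7],[0.1,28,0],1],
    [[44.3,0.1,-43.7],[0.1,28,0],1],
    [[44.3,0.1,-43.7],[0.1,28,0],1],
    [[44.3,0.1,-43.7],[0.1,28,0],1],
    [[44.3,0.1,-43.7],[0.1,28,0],1],
    [[44.3,0.1,-43.7],[0.1,28,0],1],
  ],
)

```text
clock: 1.15
tool_pos: [0.4117, 0.1793, 0.2306]
eef_rot: [-1.569, 0.0, -0.729]
ft_force: [2.7, 0.7, -0.8]
width: 0.0855
```

```bash
python3 -c "
from h import *
go(475,77,230,-42)"
```

```text
shift [11.53  0.05 -3.41] turn [-0.1  0.2 -0. ] | at [411.7 179.3 230.6] [-8.987e+01  1.000e-02 -4.179e+01] F [ 2.7  0.7 -0.8] w 85.5 t 1.15
```

>>> move_arm(
  plan=[
    [[8,0,-2.5],[0,0,0],1],
    [[8,0,-2.5],[0,0,0],1],
    [[8,0,-2.5],[0,0,0],1],
    [[8,0,-2.5],[0,0,0],1],
  ],
)

```text
clock: 1.65
tool_pos: [0.4535, 0.1096, 0.2302]
eef_rot: [-1.569, 0.001, -0.73]
ft_force: [-0.8, -0.3, 0.1]
width: 0.0854
```

```bash
python3 -c "
from h import *
go(475,77,230,-42)
s=telemetry.sense(); im=capture('wrist'); cv2.imwrite('pics/w1.png',im[:,:,::-1])
c=cam('wrist',s); print(proj(c,[.475,.077,.082]))"
```

```text
shift [ 3.78  0.02 -0.99] turn [-0.1  0.2 -0.1] | at [453.5 109.6 230.2] [-8.992e+01  6.000e-02 -4.180e+01] F [-0.8 -0.3  0.1] w 85.4 t 1.65
[[311.13169743 262.62478318]]
```

View pics/w1.png

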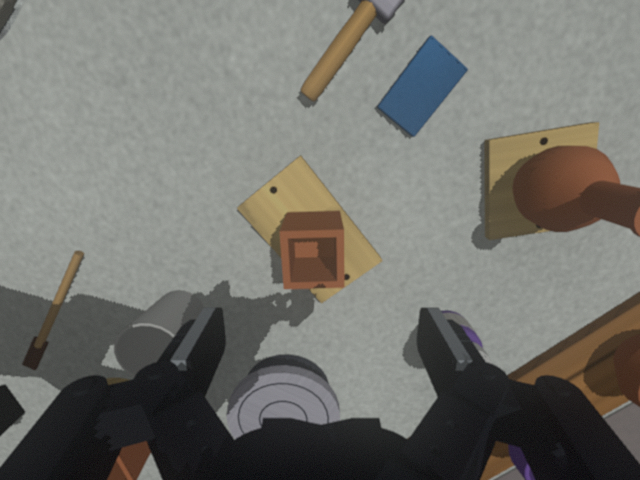

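The wrist picture shows the square pot's rim with corners near (280,231), (343,228), (345,287) and (285,290), almost aligned with the jaws.

```bash
python3 -c "
from h import *
s=telemetry.sense(); c=cam('wrist',s)
im=cv2.imread('pics/w1.png'); a=cv2.resize(im[190:310,230:390],None,fx=5,fy=5,interpolation=cv2.INTER_CUBIC); cv2.imwrite('pics/w1c.png',a)
P=plane(c,[(280,231),(343,228),(345,287),(285,290)],.082)[:,:2]*1000; print(P.round(1).tolist(),P.mean(0))
print([np.linalg.norm(P[i]-P[(i+1)%4]).round(1) for i in range(4)],[np.degrees(np.arctan2(*(P[i]-P[(i+1)%4])[::-1])).round(1)%90 for i in range(4)])
"
```

```text
[[433.6, 77.2], [469.2, 121.2], [515.1, 84.4], [479.3, 39.6]] [474.30571804  80.60013177]
[np.float64(56.7), np.float64(58.8), np.float64(57.4), np.float64(59.2)] [np.float64(51.0), np.float64(51.30000000000001), np.float64(51.3), np.float64(50.6)]
```

View pics/w1c.png

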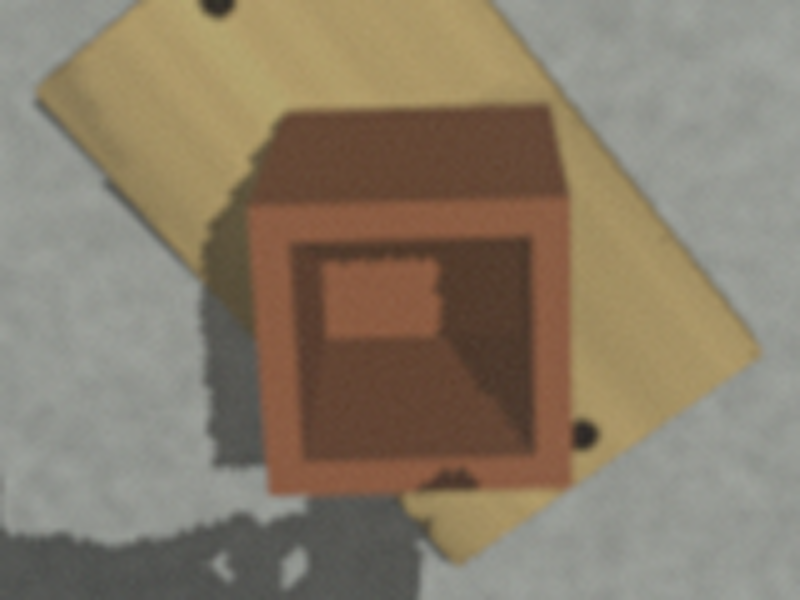

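```bash
python3 -c "
from h import *
go(475,79,110,-39)"
```

```text
shift [ 3.68 12.02 -0.88] turn [-0.1 -2.8 -0. ] | at [453.4 109.9 230.3] [-8.991e+01  5.000e-02 -4.175e+01] F [0.1 0.6 0.3] w 85.5 t 1.7
```

>>> move_arm(
  plan=[
    [[3.7,3,-0.9],[0,-2.8,0],1],
    [[3.7,9,-0.9],[0,-2.8,0],1],
    [[3.7,12,-0.9],[0,-2.8,0],1],
    [[3.7,12,-0.9],[0,-2.8,0],1],
    [[3.7,12,-0.9],[0,-2.8,0],1],
  ],
)

```text
clock: 2.33
tool_pos: [0.4763, 0.0788, 0.1116]
eef_rot: [-1.568, -0.001, -0.679]
ft_force: [0.2, 0.1, -0.1]
width: 0.0853
```

```bash
python3 -c "
from h import *
go(475,79,42,-39)
im=capture('wrist'); cv2.imwrite('pics/w2.png',im[:,:,::-1])
"
```

```text
shift [-0.12  6.96 -0.08] turn [-0.2  0.1  0. ] | at [476.3  78.8 111.6] [-8.984e+01 -3.000e-02 -3.893e+01] F [ 0.2  0.1 -0.1] w 85.3 t 2.33
```

View pics/w2.png

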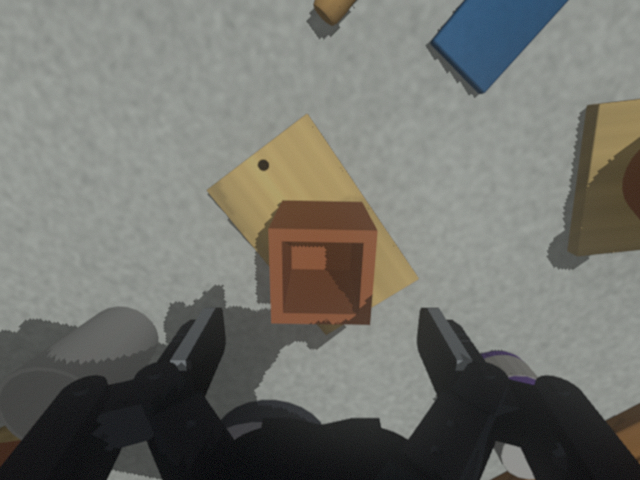

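The pot rim spans columns 271–376 with the jaws centred at about 320, so they are aligned. Descending and gripping.

>>> move_arm(
  plan=[
    [[-0.1,3.5,-0.1],[0,0,0],1],
    [[-0.1,7,-0.1],[0,0,0],1],
    [[-0.1,7,-0.1],[0,0,0],1],
    [[-0.1,7,-0.1],[0,0,0],0.55],
    [[-0.1,7,-0.1],[0,0,0],0.55],
    [[-0.1,7,-0.1],[0,0,0],0.5],
    [[-0.1,7,-0.1],[0,0,0],0.5],
    [[-0.1,7,-0.1],[0,0,0],0.5],
  ],
  grip_force=40,
)

```text
clock: 3.38
tool_pos: [0.4758, 0.0783, 0.0423]
eef_rot: [-1.566, -0.002, -0.681]
ft_force: [0.3, 1.1, 7.1]
width: 0.0577
```

>>> move_arm(
  plan=[
    [[0,0,0],[0,0,0],0.4],
    [[0,0,0],[0,0,0],0.4],
    [[0,0,0],[0,0,0],0.4],
  ],
)

```text
clock: 3.75
tool_pos: [0.4758, 0.0783, 0.0423]
eef_rot: [-1.566, -0.002, -0.681]
ft_force: [-1.3, 1.2, 7.5]
width: 0.0576
```

```bash
python3 -c "
from h import *
go(475,79,120,-39)"
```

```text
shift [-0.1  -7.77  0.04] turn [-0.2 -0.   0.1] | at [475.8  78.3  42.3] [-89.75  -0.1  -39.01] F [-1.3  1.2  7.5] w 57.6 t 3.75
```

>>> move_arm(
  plan=[
    [[0,-2,0],[0,0,0],0.4],
    [[0,-5,0],[0,0,0],0.4],
    [[0,-10,0],[0,0,0],0.4],
    [[0,-12,0],[0,0,0],0.4],
    [[0,-12,0],[0,0,0],0.4],
  ],
)

```text
clock: 4.38
tool_pos: [0.4756, 0.0779, 0.1628]
eef_rot: [-1.565, -0.003, -0.681]
ft_force: [0.6, 0.3, -2.3]
width: 0.0577
```

```bash
python3 -c "
from h import *
go(618,-98,160,-39)"
```

```text
shift [22.14  0.32 -4.71] turn [-0.3  0.   0.2] | at [475.6  77.9 162.8] [-89.69  -0.17 -39.  ] F [ 0.6  0.3 -2.3] w 57.7 t 4.38
```

Lifted: the tool carries about 2.3 N, which fits 0.25 kg.

>>> move_arm(
  plan=[
    [[5,0,-1.1],[0,0,0],0.4],
    [[10,0,-2.2],[0,0,0],0.4],
    [[15,0.3,-3.3],[0,0,0],0.4],
    [[20,0.3,-4.4],[-0.3,0,0.2],0.4],
    [[22.1,0.3,-4.7],[-0.3,0,0.2],0.4],
    [[22.1,0.3,-4.7],[-0.3,0,0.2],0.4],
    [[22.1,0.3,-4.7],[-0.3,0,0.2],0.4],
  ],
)

```text
clock: 5.25
tool_pos: [0.6151, -0.0968, 0.1565]
eef_rot: [-1.575, 0.006, -0.68]
ft_force: [0.5, 0.8, -2.1]
width: 0.0576
```

```bash
python3 -c "
from h import *
go(618,-98,81.5,-39)"
```

```text
shift [0.35 7.49 0.13] turn [ 0.2  0.  -0.3] | at [615.1 -96.8 156.5] [-90.24   0.34 -38.98] F [ 0.5  0.8 -2.1] w 57.6 t 5.25
```

>>> move_arm(
  plan=[
    [[0.3,3,0.1],[0,0,0],0.4],
    [[0.3,5.5,0.1],[0.2,0,-0.3],0.4],
    [[0.3,6.8,0.1],[0.2,0,-0.3],0.4],
    [[0.3,7.4,0.1],[0.2,0,-0.3],0.4],
    [[0.3,7.4,0.1],[0.2,0,-0.3],0.4],
  ],
)

```text
clock: 5.88
tool_pos: [0.619, -0.0987, 0.0835]
eef_rot: [-1.571, -0.001, -0.68]
ft_force: [-0.6, -0.3, -2.3]
width: 0.0577
```

```bash
python3 -c "
from h import *
go(618,-98,80,-39)
im=capture('side'); cv2.imwrite('pics/s1.png',im[150:330,270:470,::-1].repeat(3,0).repeat(3,1))"
```

```text
shift [-0.13  0.35 -0.01] turn [-0.   0.   0.1] | at [619.  -98.7  83.5] [-9.000e+01 -8.000e-02 -3.898e+01] F [-0.6 -0.3 -2.3] w 57.7 t 5.88
```

View pics/s1.png

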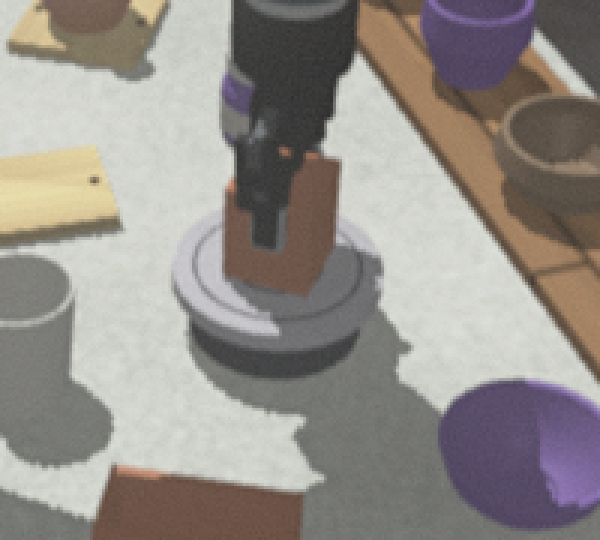

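The pot is just above the middle of the wheel. Lowering to contact.

>>> move_arm(
  plan=[
    [[-0.1,0.15,0],[0,0,0],0.4],
    [[-0.1,0.25,0],[0,0,0],0.4],
    [[-0.1,0.25,0],[0,0,0],0.4],
  ],
)

```text
clock: 6.3
tool_pos: [0.6182, -0.0985, 0.0809]
eef_rot: [-1.571, -0.002, -0.681]
ft_force: [-0.4, 0.5, -3.4]
width: 0.0577
```

>>> move_arm(
  plan=[
    [[0,0.05,0],[0,0,0],0.4],
    [[0,0.1,0],[0,0,0],0.4],
    [[0,0.1,0],[0,0,0],0.4],
  ],
)

```text
clock: 6.68
tool_pos: [0.6183, -0.0985, 0.0804]
eef_rot: [-1.571, -0.002, -0.681]
ft_force: [-3.3, 0.1, 5.1]
width: 0.0572
```

Contact, at the expected height of 80.3 mm. Releasing.

>>> move_arm(
  plan=[
    [[0,0,0],[0,0,0],0.72],
    [[0,0,0],[0,0,0],0.8],
    [[0,0,0],[0,0,0],1],
    [[0,0,0],[0,0,0],1],
    [[0,-2,0],[0,0,0],1],
    [[0,-6,0],[0,0,0],1],
    [[0,-12,0],[0,0,0],1],
    [[0,-14,0],[0,0,0],1],
  ],
)

```text
clock: 7.68
tool_pos: [0.6201, -0.0986, 0.2254]
eef_rot: [-1.567, -0.007, -0.681]
ft_force: [0.4, -0.0, -0.1]
width: 0.085
```

```bash
python3 -c "
from h import *
s=telemetry.sense()
im=capture('wrist'); cv2.imwrite('pics/w3.png',im[:,:,::-1])
go(497,-297,220,-121)
go(497,-297,220,59)
print(s['joint_positions'])
"
```

```text
shift [  2.88   0.6  -23.19] turn [-0.5 82.   0.2] | at [620.5 -98.7 226.7] [-89.76  -0.5  -39.  ] F [ 1.3 -0.1  2.5] w 85.1 t 7.72
shift [  2.88   0.6  -23.19] turn [  0.3 -98.    0.6] | at [620.5 -98.7 226.7] [-89.76  -0.5  -39.  ] F [ 1.3 -0.1  2.5] w 85.1 t 7.72
[-1.59648007e-01  3.58468798e-01  1.63913765e+00 -8.01524179e-04
  1.13584516e+00 -1.04947919e+00]
```

View pics/w3.png

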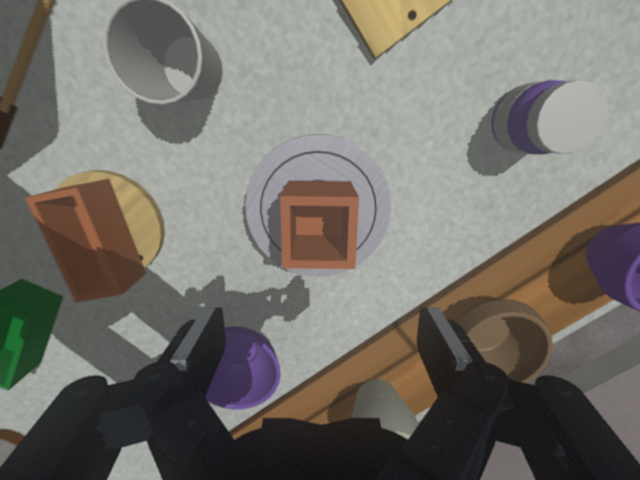

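The pot stands upright, inside the wheel's rings, at (319,230). Next, the dish with yaw −31 (jaws across its width).

```bash
python3 -c "
from h import *
go(485,-290,215,-31)"
```

```text
shift [  1.5    1.09 -23.4 ] turn [-0.2 -8.   0.5] | at [620.5 -98.7 226.7] [-89.76  -0.5  -39.  ] F [ 1.3 -0.1  2.5] w 85.1 t 7.72
```

>>> move_arm(
  plan=[
    [[0.4,0.2,-6],[0,-2,0],1],
    [[0.8,0.4,-12],[0,-4,0.2],1],
    [[1.2,1,-18],[0,-6,0.4],1],
    [[1.5,1.1,-23.4],[-0.2,-8,0.5],1],
    [[1.5,1.1,-23.4],[-0.2,-8,0.5],1],
    [[1.5,1.1,-23.4],[-0.2,-8,0.5],1],
    [[1.5,1.1,-23.4],[-0.2,-8,0.5],1],
  ],
)

```text
clock: 8.6
tool_pos: [0.4831, -0.2887, 0.2089]
eef_rot: [-1.574, 0.007, -0.54]
ft_force: [-0.2, 0.3, -0.8]
width: 0.0855
```

```bash
python3 -c "
from h import *
s=telemetry.sense();im=capture('wrist'); cv2.imwrite('pics/w4.png',im[:,:,::-1])
go(497,-297,100,-31)
a=cv2.resize(im[150:350,220:420,::-1],None,fx=3,fy=3,interpolation=cv2.INTER_CUBIC); cv2.imwrite('pics/w4c.png',a)
np.save('s4.npy',np.r_[s['tool_pos'],s['eef_rot']])
print(proj(cam('wrist',s),[.497,-.297,.062]))
"
```

```text
shift [ 1.7  10.87  0.03] turn [ 0.2  0.1 -0.4] | at [ 483.1 -288.6  208.8] [-90.17   0.43 -30.92] F [0.4 0.6 0.1] w 85.2 t 8.65
[[322.33921073 242.31749926]]
```

View pics/w4c.png

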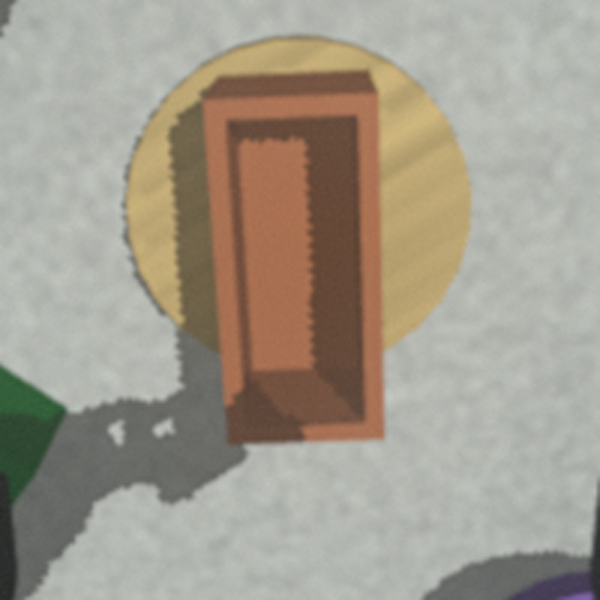

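```bash
python3 -c "
from h import *
v=np.load('s4.npy'); c=cam('wrist',dict(tool_pos=v[:3],eef_rot=v[3:]))
px=np.array([(204,98),(378,94),(384,437),(228,443)])/3-.33+[220,150]
P=plane(c,px,.062)[:,:2]*1000; print(P.round(1).tolist(),P.mean(0))
print([np.linalg.norm(P[i]-P[(i+1)%4]).round(1) for i in range(4)],[np.degrees(np.arctan2(*(P[i]-P[(i+1)%4])[::-1])).round(1)%90 for i in range(4)])
im=cv2.imread('pics/w4.png');hs=cv2.cvtColor(im,cv2.COLOR_BGR2HSV);H,S,V=cv2.split(hs)
m=(H>=16)&(H<=26)&(S>60)&(V>60); m[:,:240]=0;m[:,400:]=0;m[:140]=0;m[300:]=0
ys,xs=np.nonzero(m);w=plane(c,np.c_[xs,ys],.012)[:,:2]*1000
print(cv2.minEnclosingCircle(w.astype(np.float32)))
"
```

```text
[[435.3, -294.6], [459.8, -251.5], [555.4, -303.8], [531.7, -347.5]] [ 495.52232247 -299.34301386]
[np.float64(49.6), np.float64(109.0), np.float64(49.8), np.float64(110.0)] [np.float64(60.3), np.float64(61.30000000000001), np.float64(61.6), np.float64(61.2)]
((489.56671142578125, -296.7753601074219), 59.97892761230469)
```

```bash
python3 -c "
from h import *
go(496.5,-298.3,27,-29)"
```

```text
shift [ 1.78 18.17 -0.09] turn [ 0.2 -1.9 -0.4] | at [ 483.1 -288.6  208.8] [-90.17   0.43 -30.92] F [0.4 0.6 0.1] w 85.2 t 8.65
```

>>> move_arm(
  plan=[
    [[1.8,4,-0.1],[0.2,-1.9,-0.4],1],
    [[1.8,9,-0.1],[0.2,-1.9,-0.4],1],
    [[1.8,12,-0.1],[0.2,-1.9,-0.4],1],
    [[1.8,12,-0.1],[0.2,-1.9,-0.4],1],
  ],
)

```text
clock: 9.15
tool_pos: [0.4954, -0.2978, 0.0865]
eef_rot: [-1.57, 0.005, -0.506]
ft_force: [0.8, -0.5, 0.6]
width: 0.0853
```

```bash
python3 -c "
from h import *
go(496.5,-298.3,27,-29)"
```

```text
shift [0.15 5.95 0.  ] turn [-0.  -0.  -0.3] | at [ 495.4 -297.8   86.5] [-89.96   0.31 -29.02] F [ 0.8 -0.5  0.6] w 85.3 t 9.15
```

>>> move_arm(
  plan=[
    [[0.1,3,0],[0,0,-0.3],1],
    [[0.1,5.9,0],[0,0,-0.3],1],
    [[0.1,5.9,0],[0,0,-0.3],1],
    [[0.1,5.9,0],[0,0,-0.3],0.6],
    [[0.1,5.9,0],[0,0,-0.3],0.5],
    [[0.1,5.9,0],[0,0,-0.3],0.4],
    [[0.1,5.9,0],[0,0,-0.3],0.4],
    [[0.1,5.9,0],[0,0,-0.3],0.4],
  ],
  grip_force=40,
)

```text
clock: 10.15
tool_pos: [0.4984, -0.3006, 0.0314]
eef_rot: [-1.57, -0.007, -0.508]
ft_force: [-0.3, 1.6, 6.5]
width: 0.0493
```

>>> move_arm(
  plan=[
    [[0,0,0],[0,0,0],0.3],
    [[0,0,0],[0,0,0],0.3],
    [[0,-2,0],[0,0,0],0.3],
    [[0,-6,0],[0,0,0],0.3],
    [[0,-12,0],[0,0,0],0.3],
    [[0,-14,0],[0,0,0],0.3],
    [[0,-14,0],[0,0,0],0.3],
  ],
)

```text
clock: 11.02
tool_pos: [0.4977, -0.3004, 0.1721]
eef_rot: [-1.57, -0.009, -0.508]
ft_force: [-0.6, 0.0, -2.7]
width: 0.0494
```

```bash
python3 -c "
from h import *
go(473,78,165,-3.3)
im=capture('wrist'); cv2.imwrite('pics/w5.png',im[:,:,::-1])"
```

```text
shift [-20.57   0.53  31.86] turn [  0.1 -25.8   0.5] | at [ 497.7 -300.4  172.1] [-89.98  -0.53 -29.1 ] F [-0.6  0.  -2.7] w 49.4 t 11.03
```

View pics/w5.png

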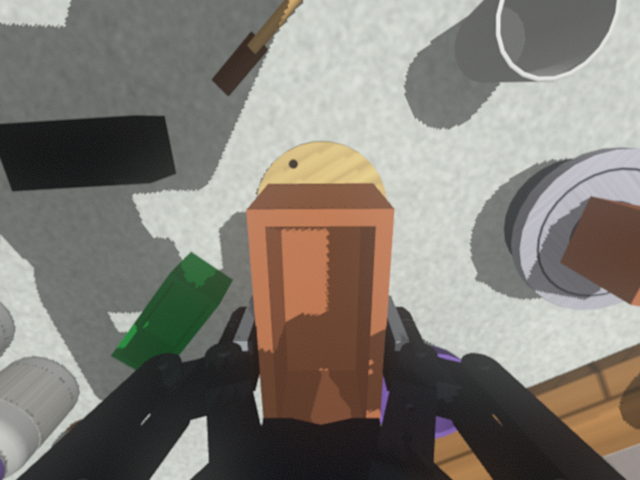

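```bash
python3 -c "
from h import *
s=telemetry.sense();c=cam('wrist',s);print(s['tool_pos'],s['eef_rot'])
Rm=R.from_euler('xyz',s['eef_rot'])
for z in (.199,.2027,.2065):
  P=plane(c,[(248,210),(394,209)],z); print(z,np.linalg.norm(P[0]-P[1])*1000,Rm.inv().apply(P-s['tool_pos']).round(4).tolist())
im=capture('side'); cv2.imwrite('pics/s2.png',im[:,:,::-1])
"
```

```text
[ 0.49681146 -0.29981746  0.17032378] [-1.57035305 -0.00626621 -0.50781439]
0.199 50.38862057052082 [[-0.0565, -0.029, -0.0258], [-0.0568, -0.029, 0.0245]]
0.2027 48.75426783197586 [[-0.0574, -0.0327, -0.025], [-0.0577, -0.0327, 0.0237]]
0.2065 47.07574339779452 [[-0.0584, -0.0366, -0.0242], [-0.0587, -0.0365, 0.0229]]
```

View pics/s2.png

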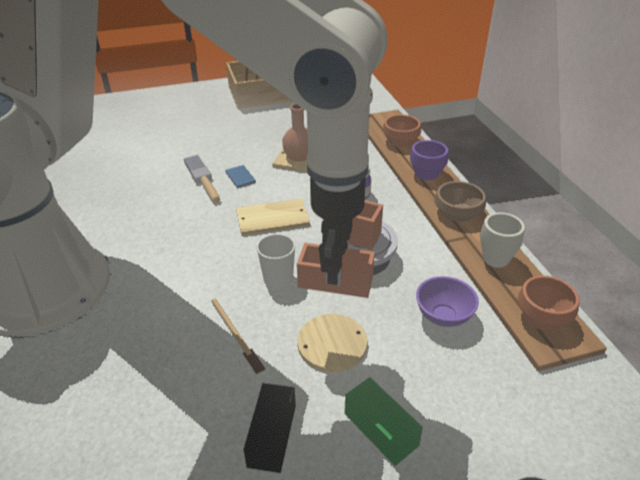

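The dish is held level, rim about 31 mm above the TCP and its centre about 2 mm back along tool x. Carrying it over the cup with the base at about 0.145 m.

```bash
python3 -c "
from h import *
go(475,78,165,-3.3)"
```

```text
shift [-20.21   0.35  31.95] turn [  0.  -25.8   0.2] | at [ 496.2 -299.5  169.2] [-89.97  -0.23 -29.1 ] F [ 0.  -0.5 -3. ] w 49.4 t 11.12
```

>>> move_arm(
  plan=[
    [[-2.5,0,4],[0,-3.5,0],0.3],
    [[-5,0,8],[0,-7,0],0.3],
    [[-7.6,0,12],[0,-10,0],0.3],
    [[-10,0,16],[0,-13,0.2],0.3],
    [[-13.2,0.3,21],[0,-17,0.2],0.3],
    [[-16.5,0.3,26],[0,-21,0.2],0.3],
    [[-19,0.3,30],[0,-24,0.2],0.3],
    [[-20.2,0.3,31.9],[0,-25.8,0.2],0.3],
  ],
)

```text
clock: 12.12
tool_pos: [0.4738, 0.0793, 0.1643]
eef_rot: [-1.572, 0.002, -0.054]
ft_force: [0.1, 0.2, -1.6]
width: 0.0495
```

>>> move_arm(
  plan=[
    [[0,0,0],[0,0,0],0.3],
    [[0,0,0],[0,0,0],0.3],
  ],
)

```text
clock: 12.38
tool_pos: [0.4747, 0.0766, 0.1649]
eef_rot: [-1.572, 0.001, -0.058]
ft_force: [0.6, -0.8, -2.1]
width: 0.0496
```

```bash
python3 -c "
from h import *
go(475,78,35,-3.3)"
```

```text
shift [ 0.03 12.99  0.16] turn [ 0.1 -0.  -0. ] | at [474.7  76.6 164.9] [-9.008e+01  4.000e-02 -3.310e+00] F [ 0.6 -0.8 -2.1] w 49.6 t 12.38
```

>>> move_arm(
  plan=[
    [[0,4,0.1],[0,0,0],0.3],
    [[0,8,0.1],[0,0,0],0.3],
    [[0,11,0.1],[0.1,0,0],0.3],
    [[0,12.5,0.1],[0.1,0,0],0.3],
    [[0,12.9,0.1],[0.1,0,0],0.3],
    [[0,12.9,0.1],[0.1,0,0],0.3],
    [[0,12.9,0.1],[0.1,0,0],0.3],
  ],
)

```text
clock: 13.25
tool_pos: [0.4763, 0.0782, 0.0378]
eef_rot: [-1.569, -0.003, -0.058]
ft_force: [0.3, -0.1, -2.3]
width: 0.0494
```

```bash
python3 -c "
from h import *
go(475,78,31,-3.3)
im=capture('wrist'); cv2.imwrite('pics/w6.png',im[:,:,::-1])"
```

```text
shift [-0.13  0.68 -0.02] turn [-0.1 -0.   0.2] | at [476.3  78.2  37.8] [-89.92  -0.16  -3.31] F [ 0.3 -0.1 -2.3] w 49.4 t 13.25
```

View pics/w6.png

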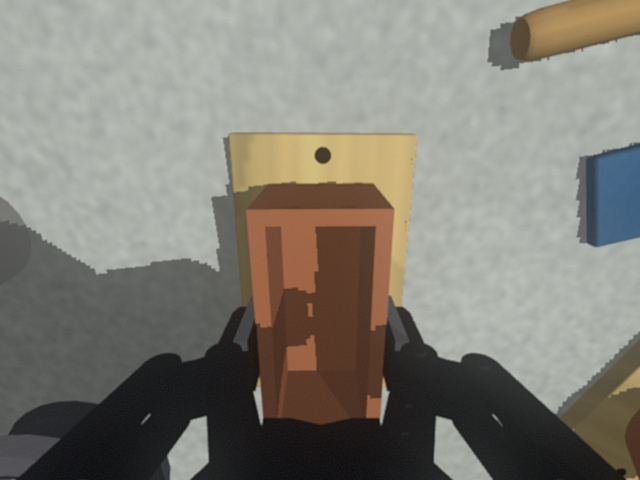

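The dish is parallel to and centred across the oblong board (board columns 230–414, dish 248–394). Lowering to contact.

>>> move_arm(
  plan=[
    [[-0.1,0.2,0],[0,0,0.1],0.3],
    [[-0.1,0.4,0],[0,0,0.1],0.3],
    [[-0.1,0.5,0],[0,0,0.1],0.3],
    [[-0.1,0.5,0],[0,0,0.1],0.3],
  ],
)

```text
clock: 13.8
tool_pos: [0.4744, 0.0782, 0.0318]
eef_rot: [-1.57, 0.001, -0.057]
ft_force: [-1.0, 0.5, -1.2]
width: 0.0495
```

>>> move_arm(
  plan=[
    [[0,0.1,0],[0,0,0],0.3],
    [[0,0.1,0],[0,0,0],0.3],
  ],
)

```text
clock: 14.05
tool_pos: [0.4743, 0.0782, 0.0314]
eef_rot: [-1.57, 0.001, -0.057]
ft_force: [-4.2, -0.7, 11.5]
width: 0.0495
```

>>> move_arm(
  plan=[
    [[0,0,0],[0,0,0],0.65],
    [[0,0,0],[0,0,0],0.8],
    [[0,0,0],[0,0,0],1],
    [[0,0,0],[0,0,0],1],
    [[0,-2,0],[0,0,0],1],
    [[0,-7,0],[0,0,0],1],
    [[0,-13,0],[0,0,0],1],
    [[0,-18,0],[0,0,0],1],
  ],
)

```text
clock: 15.05
tool_pos: [0.4747, 0.078, 0.213]
eef_rot: [-1.57, -0.0, -0.058]
ft_force: [0.3, 0.2, -0.4]
width: 0.0854
```

```bash
python3 -c "
from h import *
go(593,298,230,-60)
im=capture('top'); cv2.imwrite('pics/t1.png',im[:,:,::-1])
im=capture('wrist'); cv2.imwrite('pics/w7.png',im[:,:,::-1])"
```

```text
shift [10.55 -1.67 22.65] turn [-0.1 56.7 -0. ] | at [474.7  78.  213. ] [-8.993e+01 -2.000e-02 -3.300e+00] F [ 0.3  0.2 -0.4] w 85.4 t 15.05
```

View pics/w7.png

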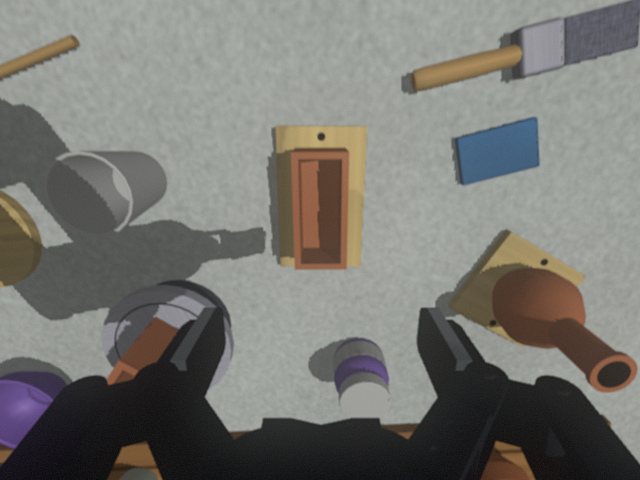

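The dish stands on the oblong board, parallel to it. Now hovering over the bottle.

>>> move_arm(
  plan=[
    [[1.9,-0.4,4],[0,9,0],1],
    [[3.8,-1,8],[0,18,0],1],
    [[5.6,-1.7,12],[0,27,0],1],
    [[7.5,-1.7,16],[0,36,0],1],
    [[9.4,-1.7,20],[0,45,0],1],
    [[10.5,-1.7,22.6],[0,54,0],1],
    [[10.5,-1.7,22.6],[0,56.7,0],1],
    [[10.5,-1.7,22.6],[0,56.7,0],1],
  ],
)

```text
clock: 16.15
tool_pos: [0.592, 0.2976, 0.2265]
eef_rot: [-1.573, 0.001, -1.046]
ft_force: [-0.6, -0.5, -0.5]
width: 0.0855
```

```bash
python3 -c "
from h import *
s=telemetry.sense();im=capture('wrist'); cv2.imwrite('pics/w8.png',im[:,:,::-1])
go(592.5,299,165,-60)
c=cam('wrist',s);print(proj(c,[.5925,.299,.147]),s['joint_positions'].round(2))
"
```

```text
shift [-0.11  6.18  0.14] turn [ 0.1  0.1 -0.1] | at [592.  297.3 226.8] [-9.010e+01  7.000e-02 -5.992e+01] F [ 0.1 -0.6 -0.3] w 85.1 t 16.2
[[324.41582523 249.15832973]] [ 0.46  0.42  1.55  0.    1.18 -0.06]
```

View pics/w8.png

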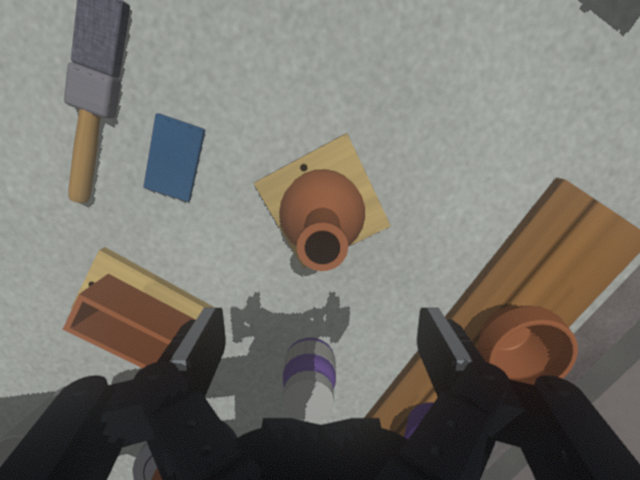

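The lip is centred at (322,245), against a prediction of (324,249).

```bash
python3 -c "
from h import *
s=telemetry.sense();c=cam('wrist',s);print(plane(c,[(322,245.5)],.147)*1000)
go(591.8,299,101,-60)
"
```

```text
[[589.75338775 300.15338573 147.        ]]
shift [-0.14 12.58  0.09] turn [ 0.1  0.1 -0.1] | at [592.  297.3 226.8] [-9.010e+01  7.000e-02 -5.992e+01] F [ 0.1 -0.6 -0.3] w 85.1 t 16.2
```

>>> move_arm(
  plan=[
    [[-0.2,4,0.1],[0,0,0],1],
    [[-0.2,8,0.1],[0,0,0],1],
    [[-0.2,11,0.1],[0.1,0,0],1],
    [[-0.2,12.5,0.1],[0.1,0,0],1],
    [[-0.2,12.5,0.1],[0.1,0,0],1],
    [[-0.2,12.5,0.1],[0.1,0,0],1],
  ],
)

```text
clock: 16.95
tool_pos: [0.5931, 0.3002, 0.1043]
eef_rot: [-1.567, 0.001, -1.047]
ft_force: [-0.3, -1.0, 0.3]
width: 0.0856
```

```bash
python3 -c "
from h import *
go(591.8,299,101,-60)
im=capture('side'); cv2.imwrite('pics/s3.png',im[60:210,230:390,::-1].repeat(4,0).repeat(4,1))
"
```

```text
shift [ 0.04  0.33 -0.17] turn [-0.2  0.  -0.1] | at [593.1 300.2 104.3] [-8.979e+01  6.000e-02 -5.999e+01] F [-0.3 -1.   0.3] w 85.6 t 16.95
```

View pics/s3.png

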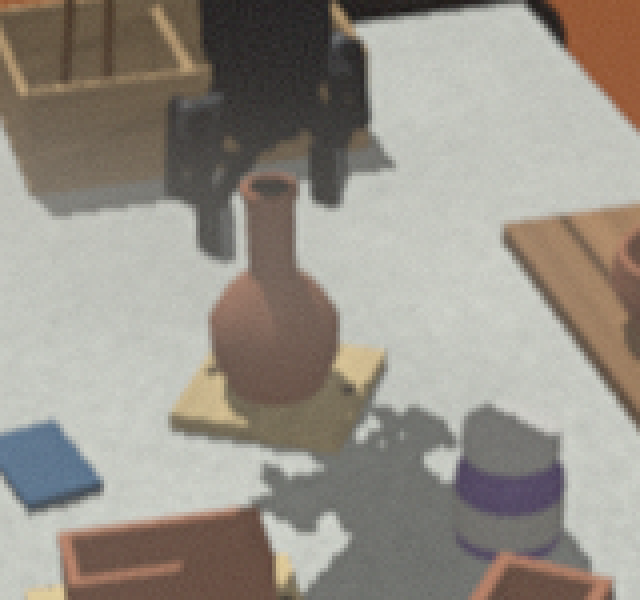

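The fingers straddle the neck (tips at crop (215,250) and (328,195), neck at column 272). Closing.

>>> move_arm(
  plan=[
    [[0,0.3,-0.1],[0,0,0],0.6],
    [[0,0.3,-0.1],[0,0,0],0.4],
    [[0,0.3,-0.1],[0,0,0],0.4],
    [[0,0.3,-0.1],[0,0,0],0.3],
    [[0,0.3,-0.1],[0,0,0],0.2],
    [[0,0.3,-0.1],[0,0,0],0.1],
    [[0,0.3,-0.1],[0,0,0],0.1],
    [[0,0.3,-0.1],[0,0,0],0.1],
  ],
  grip_force=45,
)

```text
clock: 18.0
tool_pos: [0.5916, 0.2996, 0.1002]
eef_rot: [-1.569, 0.001, -1.047]
ft_force: [0.4, 0.8, 4.9]
width: 0.0308
```

>>> move_arm(
  plan=[
    [[0,0,0],[0,0,0],0.1],
    [[0,0,0],[0,0,0],0.1],
    [[0,0,0],[0,0,0],0.1],
  ],
)

```text
clock: 18.38
tool_pos: [0.5916, 0.2996, 0.1002]
eef_rot: [-1.569, 0.001, -1.047]
ft_force: [0.7, 0.2, 5.0]
width: 0.0306
```

>>> move_arm(
  plan=[
    [[0,-1,0],[0,0,0],0.1],
    [[0,-3,0],[0,0,0],0.1],
    [[0,-7,0],[0,0,0],0.1],
    [[0,-11,0],[0,0,0],0.1],
    [[0,-12,0],[0,0,0],0.1],
    [[0,-12,0],[0,0,0],0.1],
  ],
)

```text
clock: 19.12
tool_pos: [0.5912, 0.2991, 0.2202]
eef_rot: [-1.569, 0.001, -1.047]
ft_force: [0.1, -0.5, -3.7]
width: 0.0309
```

```bash
python3 -c "
from h import *
im=capture('side'); cv2.imwrite('pics/s4.png',im[:,:,::-1])
im=capture('wrist'); cv2.imwrite('pics/w9.png',im[:,:,::-1])
go(490.5,-296.3,224,-120)
"
```

```text
shift [ 46.53  -0.6  -38.4 ] turn [ 0.1 60.  -0. ] | at [590.3 298.7 218.3] [-9.006e+01  8.000e-02 -6.000e+01] F [-0.1 -0.2 -3.9] w 30.9 t 19.23
```

View pics/s4.png

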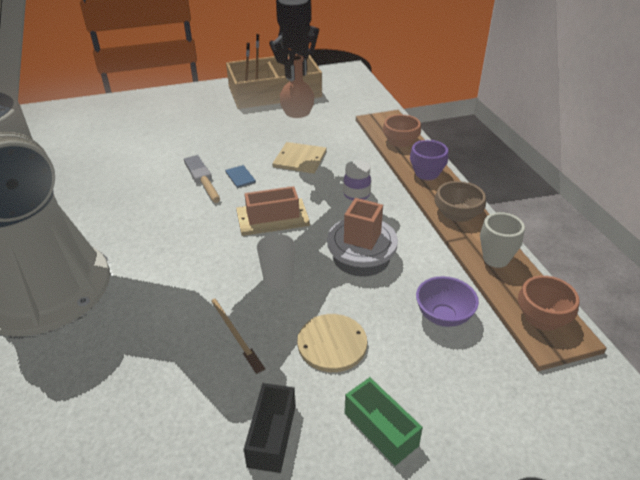

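View pics/w9.png

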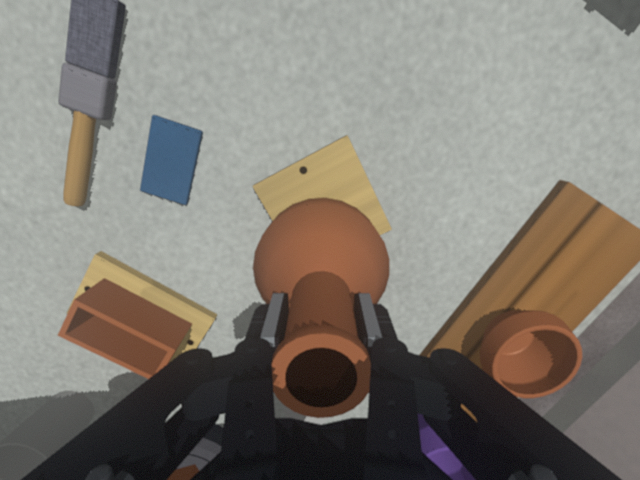

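The side picture shows the bottle hanging upright, but I can't make out the cup at (277,262), where there is shadow. Checking.

```bash
python3 -c "
from h import *
im=cv2.imread('pics/s4.png')[210:310,230:330]; cv2.imwrite('pics/s4c.png',cv2.convertScaleAbs(cv2.resize(im,None,fx=3,fy=3),alpha=1.8))
im=capture('top'); cv2.imwrite('pics/t2.png',im[:,:,::-1])
"
```

```text
(no output)
```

View pics/s4c.png

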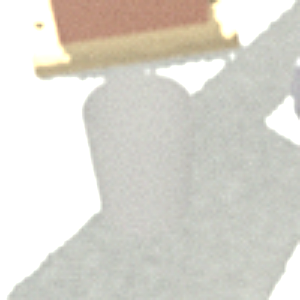

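View pics/t2.png

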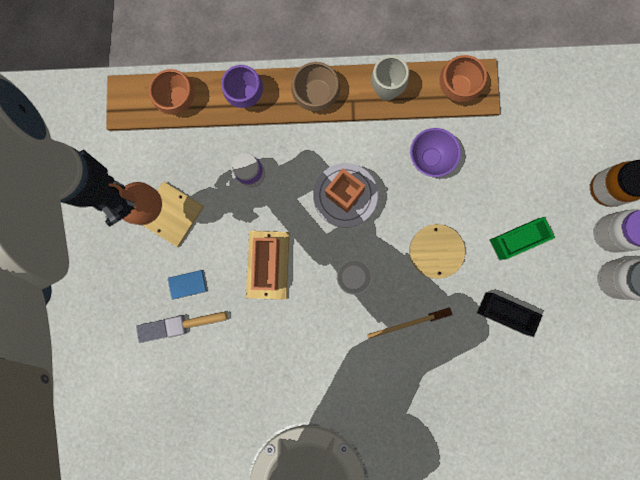

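The cup stands at (354,277), just in shadow, and everything is in place. Now measuring the exposed round and square boards and the placed dish.

```bash
python3 - <<'E'
from h import *
c=cam('top')
im=cv2.imread('pics/t2.png'); H,S,V=cv2.split(cv2.cvtColor(im,cv2.COLOR_BGR2HSV))
def wp(m,z): ys,xs=np.nonzero(m); return (plane(c,np.c_[xs,ys],z)[:,:2]*1000).astype(np.float32)
B=(H>=16)&(H<=27)&(S>75)&(V>50); C=(H<=15)&(S>80)&(V>40)
def roi(x0,y0,x1,y1): 
    m=np.zeros(H.shape,bool); m[y0:y1,x0:x1]=1; return m
w=wp(B&roi(405,220,470,280),.012); print('round',cv2.minEnclosingCircle(w),w.mean(0))
w=wp(B&roi(135,175,205,250),.012); print('square',cv2.minAreaRect(w))
w=wp(B&roi(240,225,295,305),.012); print('oblong',cv2.minAreaRect(w))
m=C&roi(245,230,285,295)&(V>90); w=wp(m,.062); print('dish',cv2.minAreaRect(w))
m=C&roi(320,165,375,215)&(V>90); w=wp(m,.12); print('sqpot',cv2.minAreaRect(w))
a=cv2.resize(im[225:305,235:295],None,fx=7,fy=7,interpolation=cv2.INTER_CUBIC); cv2.imwrite('pics/t2c.png',a)
E
```

```text
round ((491.7431335449219, -295.6653747558594), 60.383697509765625) [ 491.74905 -295.71152]
square ((593.2356567382812, 297.7796325683594), (112.24348449707031, 109.78695678710938), 57.50910568237305)
oblong ((472.94781494140625, 78.3613510131836), (90.32476043701172, 149.7268829345703), 86.36650085449219)
dish ((473.50347900390625, 74.9365234375), (57.60979461669922, 111.36144256591797), 87.126953125)
sqpot ((615.5917358398438, -96.2950210571289), (59.83660888671875, 62.6275634765625), 50.06740188598633)
```

View pics/t2c.png

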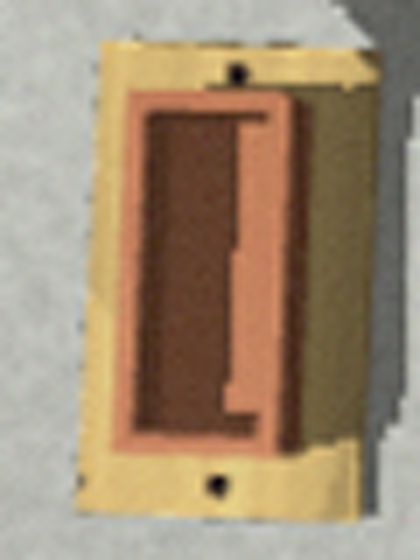

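Boards agree with the first measurements, and the dish is centred within about 1–2 mm. Carrying the bottle to the round board.

>>> move_arm(
  plan=[
    [[3.5,-1,-2.9],[0,4,0],0.1],
    [[7.5,-2,-6.2],[0,8,0],0.1],
    [[11.5,-2,-9.5],[0,12,0],0.1],
    [[15.5,-2,-12.8],[0,16,0],0.1],
    [[19.5,-2,-16.1],[0,20,0],0.1],
    [[23.5,-2,-19.4],[0,24,0],0.1],
    [[26.5,-2,-21.9],[0,28,0],0.1],
    [[26.5,-2,-21.9],[0,28,0],0.1],
  ],
)

```text
clock: 20.27
tool_pos: [0.5328, -0.0423, 0.2379]
eef_rot: [-1.573, 0.001, -1.54]
ft_force: [1.3, 0.0, -3.9]
width: 0.0309
```

```bash
python3 -c "
from h import *
go(491.5,-296,235,-115)
"
```

```text
shift [25.23  0.27 -4.92] turn [ 0.1 26.8 -0. ] | at [532.8 -42.3 237.9] [-9.010e+01  7.000e-02 -8.821e+01] F [ 1.3  0.  -3.9] w 30.9 t 20.27
```

>>> move_arm(
  plan=[
    [[4,0,-0.8],[0,5,0],0.1],
    [[8,0,-1.6],[0,9,0],0.1],
    [[12,0,-2.4],[0,13,0],0.1],
    [[16,0,-3.1],[0,17,0],0.1],
    [[20,0,-3.9],[0,21,0],0.1],
    [[23.5,0.2,-4.6],[0,25,0],0.1],
    [[25.2,0.3,-4.9],[0,26.8,0],0.1],
    [[25.2,0.3,-4.9],[0,26.8,0],0.1],
  ],
)

```text
clock: 21.28
tool_pos: [0.4938, -0.2934, 0.2349]
eef_rot: [-1.572, 0.003, -2.004]
ft_force: [0.2, -0.3, -3.0]
width: 0.0305
```

```bash
python3 -c "
from h import *
go(491.5,-296,106,-115)
"
```

```text
shift [ 0.37 12.89 -0.08] turn [ 0.1  0.2 -0.1] | at [ 493.8 -293.4  234.9] [ -90.08    0.14 -114.82] F [ 0.2 -0.3 -3. ] w 30.5 t 21.27
```

>>> move_arm(
  plan=[
    [[0.3,4,-0.1],[0,0,0],0.1],
    [[0.3,8,-0.1],[0,0,0],0.1],
    [[0.3,11,-0.1],[0.1,0,0],0.1],
    [[0.3,12.5,-0.1],[0.1,0,0],0.1],
    [[0.3,12.8,-0.1],[0.1,0,0],0.1],
    [[0.3,12.8,-0.1],[0.1,0,0],0.1],
    [[0.3,12.8,-0.1],[0.1,0,0],0.1],
  ],
)

```text
clock: 22.15
tool_pos: [0.4927, -0.2958, 0.109]
eef_rot: [-1.567, 0.002, -2.003]
ft_force: [-0.2, 0.3, -3.1]
width: 0.031
```

```bash
python3 -c "
from h import *
go(491.5,-296,101,-115)
im=capture('side'); cv2.imwrite('pics/s5.png',im[240:390,250:410,::-1].repeat(4,0).repeat(4,1))
"
```

```text
shift [ 0.07  0.8  -0.1 ] turn [-0.2  0.2 -0.1] | at [ 492.7 -295.8  109. ] [-8.9790e+01  1.1000e-01 -1.1479e+02] F [-0.2  0.3 -3.1] w 31.0 t 22.15
```

View pics/s5.png

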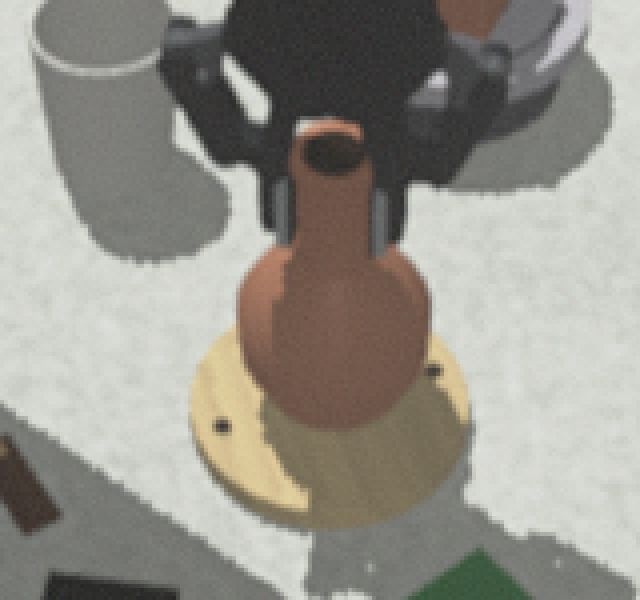

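The bottle hangs upright, centred over the round board. Lowering to contact.

>>> move_arm(
  plan=[
    [[0,0.3,-0.1],[0,0,0],0.1],
    [[0,0.6,-0.1],[-0.2,0,0],0.1],
    [[0,0.7,-0.1],[-0.2,0,0],0.1],
    [[0,0.7,-0.1],[-0.2,0,0],0.1],
  ],
)

```text
clock: 22.7
tool_pos: [0.4911, -0.2951, 0.1009]
eef_rot: [-1.572, 0.002, -2.004]
ft_force: [-0.9, 1.2, 0.2]
width: 0.0308
```

>>> move_arm(
  plan=[
    [[0,0.1,0],[0,0,0],0.1],
    [[0,0.1,0],[0,0,0],0.1],
  ],
)

```text
clock: 22.95
tool_pos: [0.4916, -0.2951, 0.1008]
eef_rot: [-1.571, 0.002, -2.004]
ft_force: [-1.1, 3.8, 7.3]
width: 0.0308
```

>>> move_arm(
  plan=[
    [[0,0,0],[0,0,0],0.4],
    [[0,0,0],[0,0,0],0.6],
    [[0,0,0],[0,0,0],1],
    [[0,0,0],[0,0,0],1],
    [[0,0,0],[0,0,0],1],
    [[0,-3,0],[0,0,0],1],
    [[0,-8,0],[0,0,0],1],
    [[0,-13,0],[0,0,0],1],
  ],
)

```text
clock: 23.95
tool_pos: [0.4908, -0.2952, 0.2309]
eef_rot: [-1.573, 0.002, -2.004]
ft_force: [0.5, -0.1, 0.2]
width: 0.0853
```

```bash
python3 -c "
from h import *
im=capture('side'); cv2.imwrite('pics/s6.png',im[:,:,::-1])
go(617,-98,225,-39)
print(telemetry.sense()['joint_positions'])
"
```

```text
shift [-23.23   1.35   2.84] turn [ -0.4 -75.8   0.2] | at [ 493.7 -296.9  238.1] [-8.9610e+01  6.0000e-02 -1.1479e+02] F [ 1.9 -1.3  5.7] w 85.0 t 24.0
[-0.54518072  0.26733083  1.7379959   0.00204796  1.12958922 -0.1133152 ]
```

View pics/s6.png

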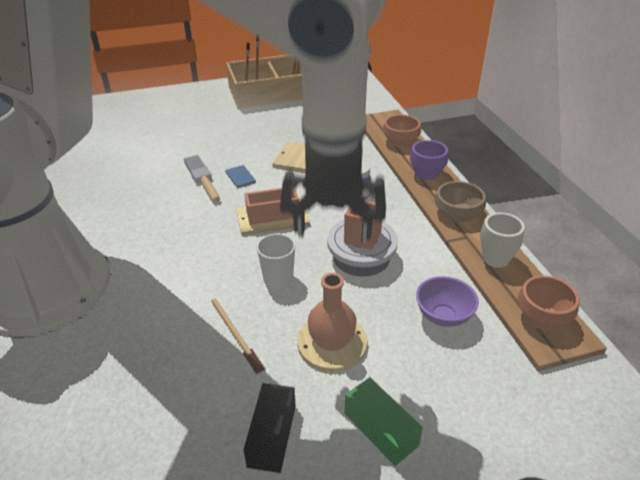

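The bottle stands upright on the round board. Now back to the square pot on the wheel.

>>> move_arm(
  plan=[
    [[-3,0,0.4],[0,-10,0],1],
    [[-6,0.5,0.8],[0,-20,0],1],
    [[-9,0.5,1.1],[0,-30,0],1],
    [[-12,1,1.5],[0,-40,0],1],
    [[-15,1,1.9],[0,-50,0.2],1],
    [[-18,1.3,2.2],[0,-60,0.2],1],
    [[-21,1.3,2.6],[-0.4,-70,0.2],1],
    [[-23.2,1.3,2.8],[-0.4,-75.8,0.2],1],
  ],
)

```text
clock: 25.0
tool_pos: [0.6144, -0.0953, 0.2169]
eef_rot: [-1.572, 0.009, -0.676]
ft_force: [0.5, -0.3, -0.6]
width: 0.0854
```

>>> move_arm(
  plan=[
    [[0,0,0],[0,0,0],1],
    [[0,0,0],[0,0,0],1],
  ],
)

```text
clock: 25.25
tool_pos: [0.6134, -0.0969, 0.2169]
eef_rot: [-1.573, 0.009, -0.682]
ft_force: [-0.4, 0.8, 0.3]
width: 0.0853
```

```bash
python3 -c "
from h import *
s=telemetry.sense();im=capture('wrist'); cv2.imwrite('pics/w10.png',im[:,:,::-1])
go(618,-98.5,150,-39)
a=cv2.resize(im[170:300,240:400,::-1],None,fx=4,fy=4,interpolation=cv2.INTER_CUBIC); cv2.imwrite('pics/w10c.png',a)
np.save('s10.npy',np.r_[s['tool_pos'],s['eef_rot']])
"
```

```text
shift [0.51 6.7  0.2 ] turn [ 0.1 -0.1 -0.5] | at [613.3 -97.1 217. ] [-90.12   0.51 -39.1 ] F [-0.2 -0.1 -0.4] w 84.9 t 25.3
```

View pics/w10c.png

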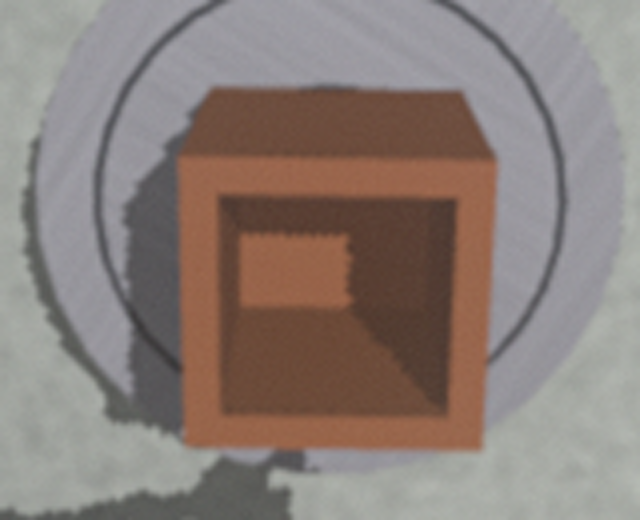

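```bash
python3 -c "
from h import *
v=np.load('s10.npy'); c=cam('wrist',dict(tool_pos=v[:3],eef_rot=v[3:]))
px=np.array([(180,156),(497,157),(483,449),(184,447)])/4-.4+[240,170]
P=plane(c,px,.12)[:,:2]*1000; print(P.round(1).tolist(),P.mean(0))
print([np.linalg.norm(P[i]-P[(i+1)%4]).round(1) for i in range(4)],[np.degrees(np.arctan2(*(P[i]-P[(i+1)%4])[::-1])).round(1)%90 for i in range(4)])
go(617.5,-98,80.3,-39)
"
```

```text
[[575.1, -101.2], [611.6, -56.7], [656.5, -93.8], [619.4, -138.8]] [615.6417559  -97.61288128]
[np.float64(57.5), np.float64(58.3), np.float64(58.3), np.float64(58.1)] [np.float64(50.69999999999999), np.float64(50.5), np.float64(50.5), np.float64(49.7)]
shift [ 0.5  13.67  0.22] turn [ 0.1 -0.1 -0.5] | at [613.3 -97.1 217. ] [-90.12   0.51 -39.1 ] F [-0.2 -0.1 -0.4] w 84.9 t 25.3
```

The pot is at about (616,−97.5) at angle 50.5°, matching the jaws.

>>> move_arm(
  plan=[
    [[0.3,4,0.1],[0.1,0,-0.5],1],
    [[0.4,8,0.1],[0.1,0,-0.5],1],
    [[0.4,12,0.1],[0.1,0,-0.5],1],
    [[0.4,13.6,0.1],[0.1,0,-0.5],1],
    [[0.4,13.6,0.1],[0.1,0,-0.5],1],
    [[0.4,13.6,0.1],[0.1,0,-0.5],1],
  ],
)

```text
clock: 26.05
tool_pos: [0.6176, -0.098, 0.0828]
eef_rot: [-1.569, -0.002, -0.681]
ft_force: [-1.1, 0.7, 1.2]
width: 0.0853
```

```bash
python3 -c "
from h import *
go(616.5,-97.8,80.3,-39)"
```

```text
shift [-0.1   0.25 -0.05] turn [-0.1 -0.   0.1] | at [617.6 -98.   82.8] [-89.92  -0.11 -39.03] F [-1.1  0.7  1.2] w 85.3 t 26.05
```

>>> move_arm(
  plan=[
    [[-0.1,0.2,0],[0,0,0.1],0.7],
    [[-0.1,0.2,0],[0,0,0.1],0.6],
    [[-0.1,0.2,0],[0,0,0.1],0.5],
    [[-0.1,0.2,0],[0,0,0.1],0.4],
    [[-0.1,0.2,0],[0,0,0.1],0.4],
    [[-0.1,0.2,0],[0,0,0.1],0.4],
    [[-0.1,0.2,0],[0,0,0.1],0.4],
  ],
  grip_force=40,
)

```text
clock: 26.92
tool_pos: [0.6163, -0.0969, 0.0802]
eef_rot: [-1.57, 0.001, -0.681]
ft_force: [-1.5, 1.0, 6.2]
width: 0.0576
```

>>> move_arm(
  plan=[
    [[0,0,0],[0,0,0],0.4],
    [[0,0,0],[0,0,0],0.4],
    [[0,-1,0],[0,0,0],0.4],
    [[0,-3,0],[0,0,0],0.4],
    [[0,-7,0],[0,0,0],0.4],
    [[0,-9,0],[0,0,0],0.4],
    [[0,-9,0],[0,0,0],0.4],
  ],
)

```text
clock: 27.8
tool_pos: [0.6172, -0.0973, 0.172]
eef_rot: [-1.568, -0.002, -0.681]
ft_force: [-0.8, 0.4, -1.5]
width: 0.0575
```

```bash
python3 -c "
from h import *
go(594,297.7,165,-33)"
```

```text
shift [-26.66   0.71  29.24] turn [-0.1 -6.   0.1] | at [617.2 -97.3 172. ] [-89.87  -0.12 -39.  ] F [-0.8  0.4 -1.5] w 57.5 t 27.8
```

>>> move_arm(
  plan=[
    [[-3,0,3.3],[0,-0.8,0],0.4],
    [[-6.5,0,7.1],[0,-1.6,0],0.4],
    [[-10,0,11],[0,-2.4,0],0.4],
    [[-13.5,0,14.8],[0,-3.2,0],0.4],
    [[-17,0,18.7],[0,-4,0],0.4],
    [[-20.5,0.3,22.5],[0,-4.8,0],0.4],
    [[-24,0.5,26.4],[0,-5.5,0],0.4],
    [[-26.6,0.7,29.2],[0,-6,0],0.4],
  ],
)

```text
clock: 28.8
tool_pos: [0.5918, 0.2992, 0.1616]
eef_rot: [-1.572, 0.003, -0.575]
ft_force: [0.1, -0.4, -2.5]
width: 0.0581
```

>>> move_arm(
  plan=[
    [[0,0,0],[0,0,0],0.4],
    [[0,0,0],[0,0,0],0.4],
    [[0,0,0],[0,0,0],0.4],
  ],
)

```text
clock: 29.18
tool_pos: [0.5928, 0.2959, 0.1624]
eef_rot: [-1.571, 0.002, -0.577]
ft_force: [0.1, 0.4, -2.6]
width: 0.0574
```

```bash
python3 -c "
from h import *
go(594.2,297,48,-33)
s=telemetry.sense();im=capture('wrist'); cv2.imwrite('pics/w11.png',im[:,:,::-1])"
```

```text
shift [ 0.08 11.44  0.17] turn [ 0.  -0.1 -0.1] | at [592.8 295.9 162.4] [-90.03   0.11 -33.06] F [ 0.1  0.4 -2.6] w 57.4 t 29.18
```

View pics/w11.png

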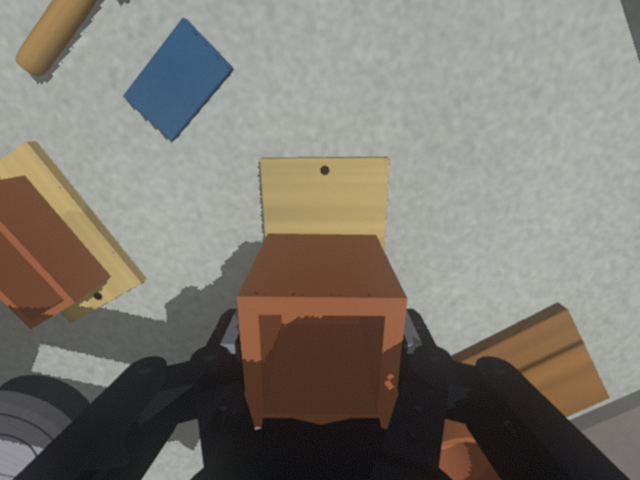

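The pot is square to the board (board edge row 157–158, pot rim level). Lowering.

>>> move_arm(
  plan=[
    [[0.1,3,0.2],[0,0,0],0.4],
    [[0.1,7,0.2],[0,0,0],0.4],
    [[0.1,10,0.2],[0,0,0],0.4],
    [[0.1,11.3,0.2],[0,0,0],0.4],
    [[0.1,11.5,0.2],[0,0,0],0.4],
    [[0.1,11.5,0.2],[0,0,0],0.4],
    [[0.1,11.5,0.2],[0,0,0],0.4],
  ],
)

```text
clock: 30.1
tool_pos: [0.5954, 0.2989, 0.0491]
eef_rot: [-1.569, 0.001, -0.576]
ft_force: [1.1, 0.3, -2.5]
width: 0.0574
```

```bash
python3 -c "
from h import *
go(594.2,297,42.5,-33)
s=telemetry.sense();im=capture('wrist'); cv2.imwrite('pics/w12.png',im[:,:,::-1])"
```

```text
shift [-0.    0.66 -0.23] turn [-0.1  0.  -0. ] | at [595.4 298.9  49.1] [-8.988e+01  4.000e-02 -3.300e+01] F [ 1.1  0.3 -2.5] w 57.4 t 30.1
```

View pics/w12.png

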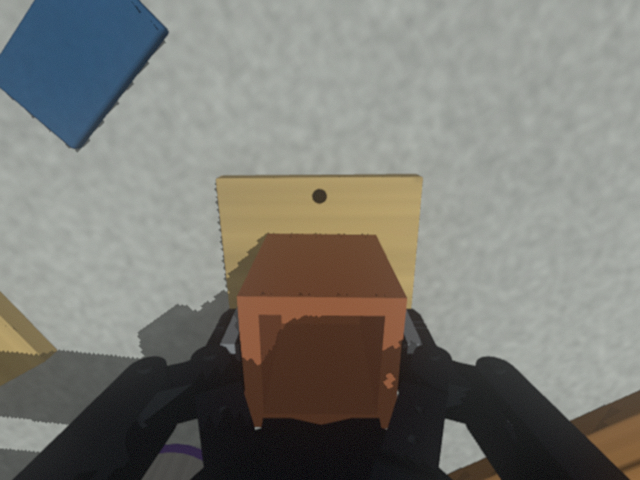

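>>> move_arm(
  plan=[
    [[0,0.2,-0.1],[0,0,0],0.4],
    [[0,0.4,-0.1],[0,0,0],0.4],
    [[0,0.5,-0.1],[0,0,0],0.4],
    [[0,0.5,-0.1],[0,0,0],0.4],
  ],
)

```text
clock: 30.65
tool_pos: [0.5939, 0.2977, 0.0425]
eef_rot: [-1.571, 0.002, -0.576]
ft_force: [-0.8, -0.9, -2.9]
width: 0.0573
```

>>> move_arm(
  plan=[
    [[0,0.1,0],[0,0,0],0.4],
    [[0,0.1,0],[0,0,0],0.4],
  ],
)

```text
clock: 30.9
tool_pos: [0.5941, 0.2977, 0.0423]
eef_rot: [-1.57, 0.002, -0.576]
ft_force: [-3.9, 0.1, 5.3]
width: 0.0578
```

Contact at the grasp height (42.3 mm). Releasing and lifting clear.

>>> move_arm(
  plan=[
    [[0,0,0],[0,0,0],0.72],
    [[0,0,0],[0,0,0],0.8],
    [[0,0,0],[0,0,0],1],
    [[0,0,0],[0,0,0],1],
    [[0,-2,0],[0,0,0],1],
    [[0,-7,0],[0,0,0],1],
    [[0,-13,0],[0,0,0],1],
    [[0,-18,0],[0,0,0],1],
  ],
)

```text
clock: 31.9
tool_pos: [0.5947, 0.2976, 0.2258]
eef_rot: [-1.568, 0.0, -0.576]
ft_force: [1.3, -0.7, 0.5]
width: 0.0857
```

>>> move_arm(
  plan=[
    [[-4,0,4],[0,0,0],1],
    [[-8,0,8],[0,0,0],1],
    [[-12,0,12],[0,0,0],1],
    [[-16,0,16],[0,0,0],1],
    [[-20,0,20],[0,0,0],1],
    [[-20,0,20],[0,0,0],1],
    [[-20,0,20],[0,0,0],1],
  ],
)

```text
clock: 32.78
tool_pos: [0.5354, 0.5738, 0.2229]
eef_rot: [-1.57, 0.001, -0.575]
ft_force: [-0.1, -0.7, 0.4]
width: 0.0853
```

```bash
python3 - <<'E'
from h import *
go(594,297,200,-33)
im=capture('side'); cv2.imwrite('pics/s7.png',im[:,:,::-1])
im=capture('top'); cv2.imwrite('pics/t3.png',im[:,:,::-1])
a=im[170:310,110:500,::-1]; cv2.imwrite('pics/t3c.png',cv2.resize(a,None,fx=2,fy=2,interpolation=cv2.INTER_CUBIC))
E
```

```text
shift [ 19.98   2.26 -20.04] turn [-0.   0.  -0.1] | at [535.4 573.8 222.9] [-8.997e+01  7.000e-02 -3.296e+01] F [-0.1 -0.7  0.4] w 85.3 t 32.77
```

View pics/s7.png

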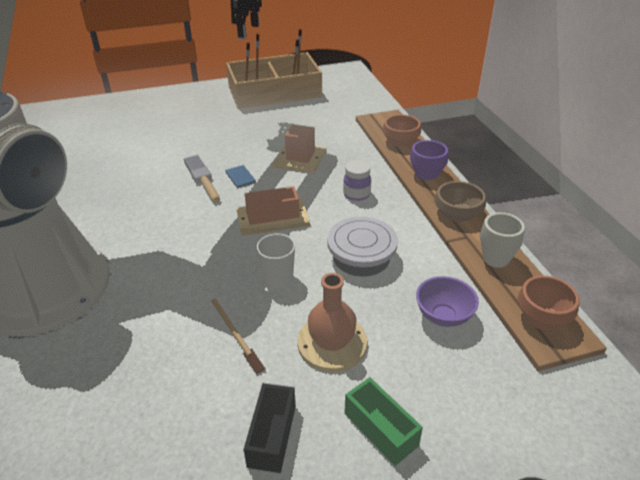

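View pics/t3.png

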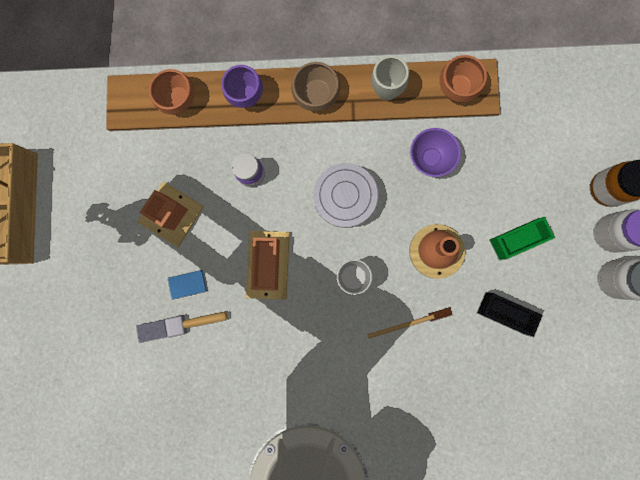

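All three pots stand on their own boards, the wheel is empty, and the cup, jar and bowl are at their old pixels. A numeric check:

```bash
python3 - <<'E'
from h import *
c=cam('top')
im=cv2.imread('pics/t3.png')
a=cv2.resize(im[170:260,120:220],None,fx=6,fy=6,interpolation=cv2.INTER_CUBIC)
b=cv2.resize(im[215:285,400:480],None,fx=6,fy=6,interpolation=cv2.INTER_CUBIC)
a=cv2.convertScaleAbs(a,alpha=1.8)
cv2.imwrite('pics/v1.png',a); cv2.imwrite('pics/v2.png',b)
# movement of bystanders: pixel difference
o=cv2.imread('pics/top0.png')
for n,z,xy,h in [('lip',.147,(449,246),0),('belly',.057,(440,249),0)]: print(n,plane(c,[xy],z)*1000)
print('expected sqpot rim corners px',proj(c,[(.5932+.041*np.cos(np.radians(57+45+90*k)),.2976+.041*np.sin(np.radians(57+45+90*k)),.082) for k in range(4)]).round(1).tolist())
E
```

```text
lip [[ 492.71561205 -290.67970879  147.        ]]
belly [[ 493.1435124  -292.81690714   57.        ]]
expected sqpot rim corners px [[138.7, 213.5], [161.3, 227.7], [176.3, 204.3], [153.7, 190.3]]
```

View pics/v1.png

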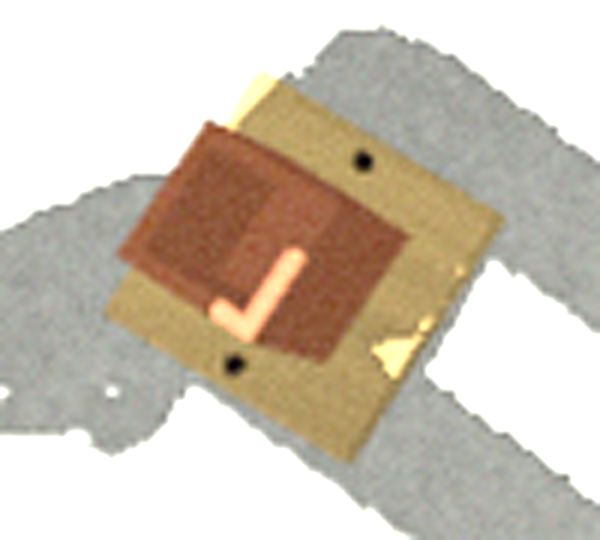

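View pics/v2.png

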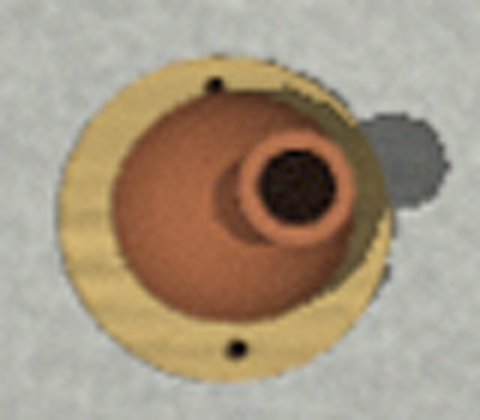

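```bash
python3 -c "
from workcell import bot
print(bot.hand_in())"
```

```text
the job is handed in; nothing more can be done
None
```

I handed the job in at about 33 s. All three pots stand upright on their own boards, and the hand is clear of everything. The order was square pot to the wheel's middle (let go there), dish to the oblong board, bottle to the round board, then square pot from the wheel to the square board. Each pot was lowered until the force sensor felt contact before release.

| Pot | Last check against its board centre |
|---|---|
| Square pot | rim within about 2 mm, sides aligned to about 1° |
| Dish | within about 1–2 mm (after allowing for its visible side wall) and parallel to about 1° |
| Bottle | about 4 mm off centre in y by the top camera |

- **Bottle disagreement:** the arm's own reading put the bottle within about 1 mm of centre, so the camera and arm differ by a few millimetres. Both are inside the centimetre asked for.
- **Left alone:** the cup, glaze jar and painted bowl look to be where they started in the last top picture. I compared them by eye, not by measurement.

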